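File the reference plates from the revolving rack

TASK

Put away every coloured reference plate that stands in the revolving rack: turn the rack by its knob until the plate stands in the gap of the wire guard, lift it out there, and slide it fully home into the case of its own colour, leaving all four cases standing upright on the bench. When no plate is left, turn the rack so that its white shutter squarely closes the gap, and leave the beakers, bottle, jar and spatula undisturbed throughout.

Things in the scene. Friction and masses are not known exactly. Their poses are not given: they have to be found in the camera images.
- knob (a point): centre of the black bar knob (56 mm long, 14 wide, 36 high; grip across the 14) on the upright axis of the revolving rack, 210 above the bench. Its x runs along the bar to the end with a white spot, towards the shutter; z up. The grey turntable (274 across) turns with it, either way, without stops, and stays where left (friction 0.06 N m)
- gap (a point): middle of the 90 degree gap in the fixed steel wire guard, 95 mm from the rack's axis, 172 above the bench; the gap faces the arm. All round elsewhere 8 mm wires at 172 run above the pockets, 95 and 155 from the axis, so plates come out upwards in the gap only. The guard's foot is 330 across
- shutter (a point): turntable point 95 mm from the axis, 172 above the bench, towards the white shutter (upright curved panel 120 wide, 127 from the axis, top at 167); it meets the gap point when the shutter closes the gap squarely. From the shutter round, every 60 degrees, a white pocket: radial slot 63 x 11, 50 deep, centre 95 from the axis, floor 32 above the bench
- plate_red_tab (a point): red reference plate: rigid plate 60 mm wide (x), 8 thick (y), 100 high, with a red grip tab on top 28 wide (x), 12 thick (y), 28 high. The point is the tab's centre, 114 above the plate's lower edge; z up. 120 g. Starts upright in a rack pocket (tab centre 146 above the bench), x radial. Not always present
- plate_blue_tab (a point): blue reference plate: rigid plate 60 mm wide (x), 8 thick (y), 100 high, with a blue grip tab on top 28 wide (x), 12 thick (y), 28 high. The point is the tab's centre, 114 above the plate's lower edge; z up. 120 g. Starts upright in a rack pocket (tab centre 146 above the bench), x radial. Not always present
- plate_green_tab (a point): green reference plate: rigid plate 60 mm wide (x), 8 thick (y), 100 high, with a green grip tab on top 28 wide (x), 12 thick (y), 28 high. The point is the tab's centre, 114 above the plate's lower edge; z up. 120 g. Starts upright in a rack pocket (tab centre 146 above the bench), x radial. Not always present
- plate_yellow_tab (a point): yellow reference plate: rigid plate 60 mm wide (x), 8 thick (y), 100 high, with a yellow grip tab on top 28 wide (x), 12 thick (y), 28 high. The point is the tab's centre, 114 above the plate's lower edge; z up. 120 g. Starts upright in a rack pocket (tab centre 146 above the bench), x radial. Not always present
- case_red_mouth (a point): red case, loose on the bench (600 g): an upright close-fitting sleeve on a grey foot 94 x 70 mm. The point is the middle of the slot's mouth, 70 above the bench; the slot is 63 (x) by 11 (y), 60 deep, floor 10 above the bench, with a small flared lip up to 78 and 74 x 28 outside; z up. A plate that is fully home has its tab's centre 54 above this point
- case_blue_mouth (a point): blue case, loose on the bench (600 g): an upright close-fitting sleeve on a grey foot 94 x 70 mm. The point is the middle of the slot's mouth, 70 above the bench; the slot is 63 (x) by 11 (y), 60 deep, floor 10 above the bench, with a small flared lip up to 78 and 74 x 28 outside; z up. A plate that is fully home has its tab's centre 54 above this point
- case_green_mouth (a point): green case, loose on the bench (600 g): an upright close-fitting sleeve on a grey foot 94 x 70 mm. The point is the middle of the slot's mouth, 70 above the bench; the slot is 63 (x) by 11 (y), 60 deep, floor 10 above the bench, with a small flared lip up to 78 and 74 x 28 outside; z up. A plate that is fully home has its tab's centre 54 above this point
- case_yellow_mouth (a point): yellow case, loose on the bench (600 g): an upright close-fitting sleeve on a grey foot 94 x 70 mm. The point is the middle of the slot's mouth, 70 above the bench; the slot is 63 (x) by 11 (y), 60 deep, floor 10 above the bench, with a small flared lip up to 78 and 74 x 28 outside; z up. A plate that is fully home has its tab's centre 54 above this point
- beaker_a: bystander: glass beaker, 64 mm across, 90 high; origin on its underside
- beaker_b: bystander: glass beaker, 68 mm across, 95 high; origin on its underside
- reagent: bystander: glass bottle with blue cap, 68 mm across, 140 high; origin on its underside
- amber_jar: bystander: amber jar with white lid, 60 mm across, 90 high; origin on its underside
- spatula: bystander: spatula 180 mm long, lying on the bench in front of the robot; origin on its underside
Mind the look-alikes: they are no part of the job. What is shaped like the part that bears plate_yellow_tab but black is not meant.

How it is judged:
By the outcome, as a careful person would: the job done as asked, in the order asked, and still so for the second after the job is handed in, with the robot touching nothing.
Of plate_red, plate_blue, plate_green, plate_yellow only 3 to 4 are there at a start; the rules pass over those that are not, and their reading is None.
At some moment in a run one of case_red, case_blue, case_green, case_yellow may be knocked a few centimetres aside while the robot is not near it.
It also fails if it takes over 210 s, if anything falls off the work surface, if the arm or the gripper's body presses on something with over 40 N, if the wrist force passes 120 N, or if a joint passes its speed limit or range.

ROBOT

A 6-joint arm with a two-finger parallel gripper is mounted at the origin on the work surface. World frame = base frame: x ahead of the robot, y to its left, z up, the work surface at z = 0. Lengths are in m, angles in degrees, forces in N, time in s.
With the tool pointing down it reaches from about 0.4 to 0.825 m from the base axis. Payload 7 kg.
Tool frame: the origin (TCP) lies on the centre line of the jaws, within the pads' length; the fingertips stand r.tip_reach ahead of it and the grasp point (between the pads) is the TCP (r.tip_reach is the distance from the TCP to the fingertips, in m); z points along the fingers, y is the line along which they close (so a half turn about z gives the same grasp; the last joint's range is limited). The gripper opens to 88 mm and grips with 3 to 60 N. Pads are 19 mm wide; open, the fingers measure 130 mm over their backs; the gripper's body (78 mm by 193 mm) begins 47 mm behind the grasp point.
Start: joints at [84.46, 20.546, 0.682, 0, -70.136, -16.507], TCP at [0.253, 0.626, 0.246] pointing down, gripper open.
Joint ranges: [-176.03, 176.03], [-82.01, 121.73], [-58.28, 71.71], [-173.87, 95.51], [-174.79, -0.11], [-173.66, 173.66]. Speed limits (degrees/s): [136.94, 136.94, 172.46, 180, 180, 180].

INTERFACE

Orientations are given as [roll, pitch, yaw] about the fixed x, y, z axes, in that order (R = Rz(yaw) Ry(pitch) Rx(roll)).
In Python, from plant import sensors, cams, r gives the robot as it stands.
- The arm moves only by the tool drive_tool, never from a script. Its argument "rows" is a list of rows, each an object of numbers: "fingers": the gripper's target within -1 to 1 (fully open at 1, half-way at 0, shut at -1); "x", "y", "z": the shift along the tool's x, y, z in m; "spin": the turn about the tool's z in rad. A call has 1 to 10 rows; each row is the pose to reach, as a shift and turn from the pose commanded when the call began, along the tool's axes at that moment; what a row does not reach only later rows make up. A row lasts 1/8 s, in which the tool goes at most 62.5 mm and 10.7 degrees, less where a joint would pass 70% of its speed; a pose out of reach is approached as far as the arm can. A call with a gripper value outside its range is refused whole. The fingers move at their own pace and stop on an object; "newtons" is the grip in N (left out, the last holds). Time passes only in rows, so rows that repeat a pose let the fingers close. It gives the time, the measured TCP pose, the force, the opening and the grip force at its end, in the units of the state.
- sensors.get_state(): the state, without advancing time (a new reading comes with each control period).
- cams.capture(name): name is "scene" or "side" or "wrist"; returns a dict with "pixels" (420x560x3 uint8, red, green, blue), "intrinsics" (3x3 intrinsics, pixels), "eye" and "orientation" of the camera in the world; the wrist camera has in their place "T_tool_cam" (4x4, takes a point from camera to tool coordinates, whose origin is the TCP and whose axes are the flange's). Camera axes: x right, y up, looking along -z (the intrinsics and any distortion apply to the point x, -y, -z); pixel columns grow to the right and rows downward; lengths in m; the calibration is good to about 2 mm. The wrist camera is an equidistant fisheye: a pixel r from the principal point sees the ray r / f radians off the axis. A picture is of the moment at which its call begins: read the wrist's pose just before it. There is no depth.
- r.close_job(): hands the job in; it is judged then, once.
The state is a dict: "time_s": time; "joints": joint angles; "qd": joint speeds; "joint_torque": joint torques, N m; "tcp_pos": TCP position; "eef_rot": TCP orientation; "contact_force": force on the tool from outside, world axes, zero at the start; "moment": the same for the moment, N m; "gripper_width": finger opening in m; "gripper_force": force on a finger pad.
Only numpy, scipy, OpenCV 4.12 (cv2) and the standard library are available. Lean on these libraries where they do the work, as an engineer would, in place of code of your own. Each camera call takes 0.05 s, during which the arm holds its last target. There are 200 camera calls.

## Working session

There is one attempt and no reset: what is moved stays moved. The work goes in short steps, Python scripts to look and compute and a tool call to move; the robot and the scene stay as the last step left them, time stands still between calls to the robot, and variables do not carry over. Pictures are saved under pics/ and viewed, at most 14 in all, crops included, and the job is handed in when it is done.

Besides the shell and the picture viewer there is one more tool, called after "Emit:" as name(argument=value, ...) on one line, values as JSON. drive_tool: Moves the arm, as the interface text tells. Its arguments: {"type":"object","properties":{"rows":{"type":"array"},"newtons":{"type":"number"}},"required":["rows"]}

```bash
mkdir -p pics; ls
python3 - <<'E'
from plant import sensors, cams, r
import cv2
print(sensors.get_state(), r.tip_reach)
for n in ["scene","side","wrist"]:
    c=cams.capture(n)
    cv2.imwrite(f"pics/{n}0.png",cv2.cvtColor(c["pixels"],cv2.COLOR_RGB2BGR))
    print(n,{k:v for k,v in c.items() if k!="pixels"})
E
```

```text
pics
{'time_s': 0.0, 'joints': array([ 8.44617421e+01,  2.05900104e+01,  6.33746800e-01, -2.05220585e-02,
       -7.01365092e+01, -1.65062002e+01]), 'qd': array([-0.06065834,  0.0384042 , -0.00471694,  0.00753365, -0.04056552,
        0.02901831]), 'joint_torque': array([ 9.25763197e-04, -5.82718277e+01,  2.93066847e+01,  6.99723423e+00,
        7.01499768e-03, -1.58854350e-04]), 'tcp_pos': array([0.25320018, 0.62520941, 0.24463728]), 'eef_rot': array([ 1.79905569e+02, -7.86401046e-03, -2.20514402e+01]), 'contact_force': array([-0.21785575,  0.75697506,  0.40955367]), 'moment': array([-0.02704342,  0.00065052,  0.07260044]), 'gripper_force': 0.0, 'gripper_width': 0.08735402450346676} 0.019
scene {'intrinsics': array([[517.3057601 ,   0.        , 281.63173746],
       [  0.        , 517.3057601 , 215.6114246 ],
       [  0.        ,   0.        ,   1.        ]]), 'eye': array([ 1.01844132, -0.52121954,  1.18637311]), 'orientation': array([35.94653908, -0.67113402, 41.30318028])}
side {'intrinsics': array([[428.48569723,   0.        , 276.88017684],
       [  0.        , 428.48569723, 212.28040138],
       [  0.        ,   0.        ,   1.        ]]), 'eye': array([ 0.16259132, -0.70734744,  0.85247782]), 'orientation': array([ 50.54615339,   0.91114892, -24.18255347])}
wrist {'intrinsics': array([[325.1922621 ,   0.        , 279.99808906],
       [  0.        , 325.1922621 , 209.52307709],
       [  0.        ,   0.        ,   1.        ]]), 'T_tool_cam': array([[-2.29062571e-05,  9.53206781e-01,  3.02319090e-01,
         8.24551856e-02],
       [ 9.99999975e-01, -4.55295459e-05,  2.19322334e-04,
        -1.26187466e-04],
       [ 2.22823986e-04,  3.02319088e-01, -9.53206756e-01,
        -1.39585473e-01],
       [ 0.00000000e+00,  0.00000000e+00,  0.00000000e+00,
         1.00000000e+00]])}
```

View pics/scene0.png

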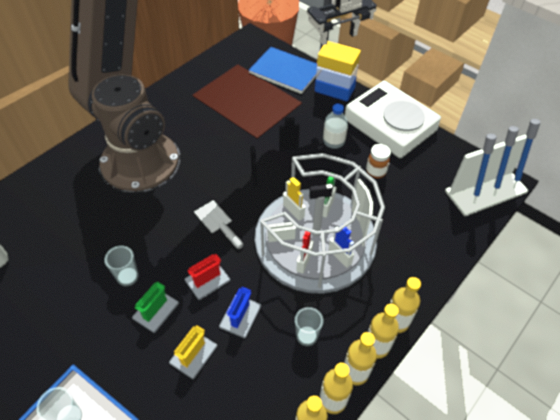

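View pics/side0.png

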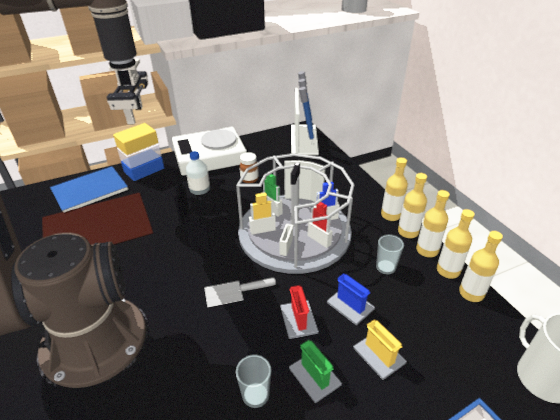

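Scene: the rack is at about (318,235), with tabs yellow (293,190), green (330,183), red (306,240) and blue (344,237). The cases are red (206,270), green (152,300), blue (240,307) and yellow (190,347). Next I'll enlarge the rack to tell the knob, the shutter and the black look-alike apart.

```bash
cat > h.py <<'E'
import numpy as np, cv2
from scipy.spatial.transform import Rotation as R
from plant import sensors, cams, r
class V:
    def __init__(s,name):
        st=sensors.get_state() if name=="wrist" else None
        c=cams.capture(name); s.name=name; s.img=c["pixels"]; s.K=c["intrinsics"]; s.st=st
        if name=="wrist":
            T=np.eye(4); T[:3,:3]=R.from_euler("xyz",st["eef_rot"],degrees=True).as_matrix(); T[:3,3]=st["tcp_pos"]
            T=T@c["T_tool_cam"]; s.e=T[:3,3]; s.M=T[:3,:3]
        else:
            s.e=c["eye"]; s.M=R.from_euler("xyz",c["orientation"],degrees=True).as_matrix()
        s.hsv=cv2.cvtColor(s.img,cv2.COLOR_RGB2HSV)
    def ray(s,u,v):
        a=(u-s.K[0,2])/s.K[0,0]; b=(v-s.K[1,2])/s.K[1,1]
        if s.name=="wrist":
            t=np.hypot(a,b); k=np.sin(t)/t if t>1e-9 else 1; d=np.array([a*k,-b*k,-np.cos(t)])
        else: d=np.array([a,-b,-1.])
        d=s.M@d; return d/np.linalg.norm(d)
    def on(s,u,v,z):
        d=s.ray(u,v); return s.e+d*(z-s.e[2])/d[2]
    def px(s,p):
        q=s.M.T@(np.asarray(p,float)-s.e); a,b,c=q[0],-q[1],-q[2]
        if s.name=="wrist":
            n=np.hypot(a,b); t=np.arctan2(n,c); k=t/n if n>1e-9 else 0
            return np.array([s.K[0,2]+s.K[0,0]*a*k, s.K[1,2]+s.K[1,1]*b*k])
        return np.array([s.K[0,2]+s.K[0,0]*a/c, s.K[1,2]+s.K[1,1]*b/c])
    def mask(s,col,smin=110,vmin=60):
        lo={"red":[(0,8),(172,180)],"yellow":[(18,32)],"green":[(45,85)],"blue":[(105,128)]}[col]
        m=np.zeros(s.img.shape[:2],np.uint8)
        for a,b in lo: m|=cv2.inRange(s.hsv,(a,smin,vmin),(b,255,255))
        return m
    def blobs(s,col,amin=15,**k):
        n,l,st,ce=cv2.connectedComponentsWithStats(s.mask(col,**k))
        return [(ce[i].round(1),st[i].tolist(),l==i) for i in range(1,n) if st[i][4]>=amin]
    def save(s,f,box=None,scale=1):
        im=s.img[...,::-1]
        if box: im=im[box[1]:box[3],box[0]:box[2]]
        cv2.imwrite("pics/"+f,cv2.resize(im,None,fx=scale,fy=scale,interpolation=cv2.INTER_CUBIC))
def tri(v1,p1,v2,p2):
    d1,d2=v1.ray(*p1),v2.ray(*p2)
    A=np.c_[d1,-d2]; t=np.linalg.lstsq(A,v2.e-v1.e,rcond=None)[0]
    a,b=v1.e+t[0]*d1,v2.e+t[1]*d2; return (a+b)/2,np.linalg.norm(a-b)
E
python3 - <<'E'
from h import *
S=V("scene");D=V("side")
a=cv2.resize(S.img[140:295,240:395],(390,390),interpolation=cv2.INTER_CUBIC); b=cv2.resize(D.img[135:280,220:365],(390,390),interpolation=cv2.INTER_CUBIC)
cv2.imwrite("pics/rack1.png",np.hstack([a,b])[...,::-1])
for c in ["red","yellow","green","blue"]:
    for v in (S,D):
        print(c,v.name,[(x[0].tolist(),x[1]) for x in v.blobs(c) if x[1][4]<900])
E
```

```text
red scene [([306.0, 239.4], [303, 231, 8, 18, 102]), ([205.0, 269.5], [187, 253, 35, 35, 703])]
red side [([319.4, 210.0], [313, 202, 14, 16, 158]), ([321.0, 223.6], [313, 219, 14, 12, 95]), ([299.1, 305.6], [289, 285, 20, 45, 590])]
yellow scene [([46.3, 2.8], [44, 0, 6, 7, 25]), ([382.9, 2.4], [374, 0, 18, 8, 55]), ([452.4, 8.9], [444, 0, 15, 23, 72]), ([479.6, 4.0], [474, 0, 11, 9, 25]), ([66.6, 12.7], [63, 3, 7, 19, 38]), ([423.2, 7.2], [420, 3, 7, 9, 17]), ([432.0, 6.0], [430, 3, 6, 7, 22]), ([2.6, 8.7], [0, 4, 7, 10, 19]), ([462.6, 15.7], [458, 8, 11, 17, 49]), ([54.4, 18.4], [49, 11, 12, 15, 36]), ([7.5, 16.9], [4, 13, 7, 11, 23]), ([420.2, 16.9], [416, 12, 9, 10, 32]), ([429.3, 21.4], [425, 13, 12, 18, 34]), ([448.5, 18.0], [446, 13, 7, 11, 27]), ([343.9, 15.4], [338, 14, 12, 4, 27]), ([41.3, 22.2], [37, 18, 10, 9, 20]), ([438.4, 20.2], [435, 18, 9, 6, 17]), ([443.8, 30.6], [440, 25, 8, 13, 40]), ([46.9, 37.1], [42, 27, 10, 19, 35]), ([453.9, 32.6], [448, 27, 15, 15, 67]), ([57.9, 35.6], [55, 31, 6, 9, 21]), ([366.8, 46.2], [362, 32, 12, 28, 65]), ([392.6, 38.2], [390, 35, 6,
[... 1922 characters left out ...]
2, 23, 539]), ([337.7, 108.3], [332, 103, 12, 12, 119]), ([522.8, 159.9], [515, 139, 17, 41, 222]), ([502.4, 166.2], [495, 146, 16, 42, 202]), ([481.4, 173.6], [475, 154, 14, 41, 195]), ([343.1, 237.5], [335, 227, 17, 21, 234]), ([238.7, 305.2], [226, 286, 26, 42, 620]), ([92.9, 388.5], [47, 364, 92, 56, 559]), ([28.7, 410.5], [18, 399, 21, 21, 131])]
blue side [([308.2, 118.2], [303, 102, 10, 37, 171]), ([193.8, 155.2], [190, 152, 9, 8, 63]), ([143.2, 168.7], [121, 156, 44, 25, 539]), ([323.9, 189.0], [320, 182, 8, 16, 69]), ([332.6, 187.4], [331, 182, 5, 11, 34]), ([329.5, 200.4], [322, 195, 14, 11, 98]), ([352.1, 292.4], [337, 273, 34, 41, 846]), ([475.1, 409.7], [448, 398, 54, 22, 321])]
```

View pics/rack1.png

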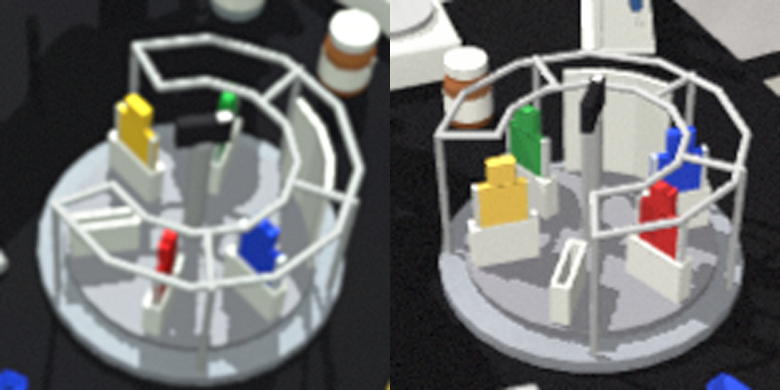

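Crop: the black bar at (205,127) left and (594,95) right is the knob on the post. Its white spot points to the shutter panel at (315,160) left. All four tabs are coloured, and the pockets hold no black plate. Now for positions.

Run:
```python
from h import *
S=V("scene");D=V("side")
k=155/390;q=145/390
f=lambda x,y:(240+x*k,140+y*k); g=lambda x,y:(220+(x-390)*q,135+y*q)
print("knob",tri(S,f(205,127),D,g(594,95)))
for n,a,b in [("guardA in",(160,85),(505,132)),("A out",(135,45),(440,135)),("B out",(60,210),(595,235)),("B in",(112,185),(595,195))]:
    print(n,tri(S,f(*a),D,g(*b)), S.on(*f(*a),.172))
for c,a,b in [("yellow",(293.9,189),(261.2,206)),("red",(306,239.4),(319.4,210)),("blue",(343,235),(329.5,189)),("green",(330,183),(270.5,183))]: print(c,tri(S,a,D,b))
for c,a in [("red",(205,269.5)),("yellow",(189.9,344.8)),("green",(151.2,300.7)),("blue",(238.7,305.2))]: print(c,S.on(*a,.06))
for c,a in dict(beakA=(120,265),beakB=(308,327),bottle=(335,130),jar=(378,160),spat1=(200,212),spat2=(240,246)).items(): print(c,S.on(*a,.04))
```

```text
knob (array([0.58517874, 0.13419616, 0.21921149]), np.float64(0.0027680269459911364))
guardA in (array([0.50175336, 0.16920845, 0.18056074]), np.float64(0.0031750963299664973)) [0.49619317 0.17684392 0.172     ]
A out (array([0.44360001, 0.19871462, 0.17486475]), np.float64(0.0014831549204692236)) [0.44139306 0.20157499 0.172     ]
B out (array([ 0.52118354, -0.00137953,  0.16659497]), np.float64(0.004889442263988744)) [ 0.52541325 -0.00661167  0.172     ]
B in (array([0.54332712, 0.04802359, 0.17234156]), np.float64(0.0007111405613819395)) [0.542934   0.04858687 0.172     ]
yellow (array([0.48711404, 0.15093031, 0.1234185 ]), np.float64(0.003404338228394737))
red (array([0.61440665, 0.04806044, 0.13612036]), np.float64(0.006130656092225278))
blue (array([0.67801035, 0.11055392, 0.1451173 ]), np.float64(0.0017404220766670919))
green (array([0.54851361, 0.22576845, 0.13219677]), np.float64(0.0009701751727355686))
red [ 0.45626192 -0.15117943  0.06      ]
yellow [ 0.57313605 -0.31024486  0.06      ]
green [ 0.42242732 -0.29625179  0.06      ]
blue [ 0.58716509 -0.16565094  0.06      ]
beakA [ 0.27521095 -0.27933125  0.04      ]
beakB [ 0.74158513 -0.09111148  0.04      ]
bottle [0.38633023 0.4705346  0.04      ]
jar [0.55879084 0.45705243 0.04      ]
spat1 [ 0.30464556 -0.02800141  0.04      ]
spat2 [ 0.46338843 -0.03458059  0.04      ]
```

```bash
cat >> h.py <<'E'
def go(x,y,z,yaw):
    st=sensors.get_state(); p=st["tcp_pos"]; Y=st["eef_rot"][2]; a=np.radians(Y)
    d=np.array([x,y,z])-p; dy=(yaw-Y+180)%360-180
    print("now",p.round(4),st["eef_rot"].round(1),"w",round(st["gripper_width"],4),"t",st["time_s"],"-> x %.4f y %.4f z %.4f spin %.3f (yaw %+.1f, j6 %.0f)"%(np.cos(a)*d[0]+np.sin(a)*d[1],np.sin(a)*d[0]-np.cos(a)*d[1],-d[2],-np.radians(dy),dy,st["joints"][5]))
E
python3 -c "
from h import *
go(.585,.134,.38,-130)"
```

```text
now [0.2533 0.6255 0.2453] [180.  -0. -22.] w 0.0876 t 0.35 -> x 0.4919 y 0.3311 z -0.1347 spin 1.884 (yaw -108.0, j6 -17)
```

Emit:
drive_tool(rows=[{"x": 0.0,"y": 0.0,"z": -0.06,"spin": 0.18},{"x": 0.06,"y": 0.04,"z": -0.1,"spin": 0.36},{"x": 0.11,"y": 0.07,"z": -0.135,"spin": 0.54},{"x": 0.16,"y": 0.11,"z": -0.135,"spin": 0.72},{"x": 0.21,"y": 0.145,"z": -0.135,"spin": 0.9},{"x": 0.26,"y": 0.18,"z": -0.135,"spin": 1.08},{"x": 0.31,"y": 0.21,"z": -0.135,"spin": 1.26},{"x": 0.37,"y": 0.25,"z": -0.135,"spin": 1.44},{"x": 0.43,"y": 0.29,"z": -0.135,"spin": 1.62},{"x": 0.492,"y": 0.331,"z": -0.135,"spin": 1.8}])

```text
invalid input
```

Run:
```python
from h import *
go(.585,.134,.38,-130)
W=V("wrist"); W.save("w1.png")
np.save("w1.npy",W.img)
```

```text
now [0.2533 0.6255 0.2453] [180.  -0. -22.] w 0.0876 t 0.35 -> x 0.4919 y 0.3311 z -0.1347 spin 1.884 (yaw -108.0, j6 -17)
```

View pics/w1.png

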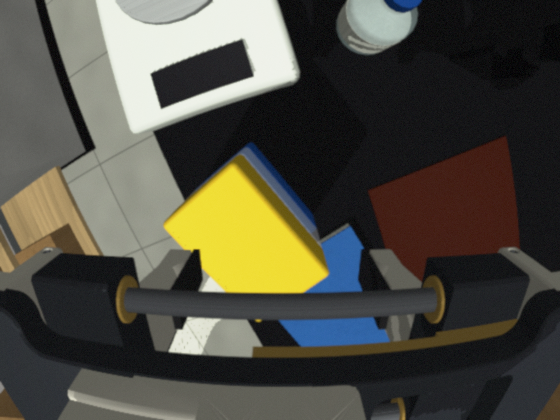

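The move was refused, so this shows the start view: the box and balance, with the fingers at the bottom. I'll retry with the fingers key in every row.

Emit:
drive_tool(rows=[{"fingers": 0,"x": 0.0,"y": 0.0,"z": -0.06,"spin": 0.18},{"fingers": 0,"x": 0.06,"y": 0.04,"z": -0.1,"spin": 0.36},{"fingers": 0,"x": 0.11,"y": 0.07,"z": -0.135,"spin": 0.54},{"fingers": 0,"x": 0.16,"y": 0.11,"z": -0.135,"spin": 0.72},{"fingers": 0,"x": 0.21,"y": 0.145,"z": -0.135,"spin": 0.9},{"fingers": 0,"x": 0.26,"y": 0.18,"z": -0.135,"spin": 1.08},{"fingers": 0,"x": 0.31,"y": 0.21,"z": -0.135,"spin": 1.26},{"fingers": 0,"x": 0.37,"y": 0.25,"z": -0.135,"spin": 1.44},{"fingers": 0,"x": 0.43,"y": 0.29,"z": -0.135,"spin": 1.62},{"fingers": 0,"x": 0.492,"y": 0.331,"z": -0.135,"spin": 1.8}], newtons=20)

```text
time_s: 1.65
tcp_pos: [0.5588, 0.1719, 0.381]
eef_rot: [-180.0, 0.0, -125.5]
contact_force: [0.7, 0.2, -0.4]
gripper_width: 0.0437
gripper_force: 0.0
```

Run:
```python
from h import *
go(.585,.134,.38,-130)
W=V("wrist"); W.save("w2.png")
```

```text
now [0.5588 0.1719 0.381 ] [-180.     0.  -125.5] w 0.0437 t 1.65 -> x 0.0156 y -0.0433 z 0.0010 spin 0.078 (yaw -4.5, j6 -72)
```

View pics/w2.png

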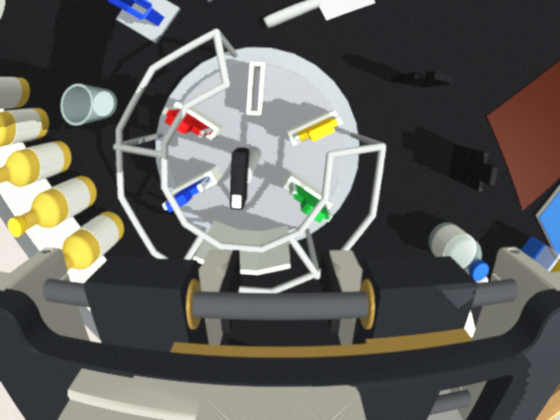

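Wrist view from above: knob bar from (243,152) to (236,207) with its white spot at (236,201), and the guard gap between its inner ends (228,87) and (330,152). The tabs are yellow (323,130), green (315,203), red (183,123) and blue (183,198), and the empty pocket is at (257,87).

Run:
```python
from h import *
W=V("wrist")
m=cv2.inRange(W.hsv,(0,0,0),(180,255,60)); m[:140]=0;m[225:]=0;m[:,:222]=0;m[:,262:]=0
n,l,st,ce=cv2.connectedComponentsWithStats(m); i=1+st[1:,4].argmax(); print("knob dark",st[i],ce[i])
w=cv2.inRange(W.hsv,(0,0,170),(180,60,255)); w[:190]=0; w[212:]=0; w[:,:228]=0; w[:,245:]=0
print("spot",cv2.connectedComponentsWithStats(w)[2:])
E_=W.on(236.5,208,.228);F=W.on(242.5,152,.228);print("ends",F,E_,np.linalg.norm(E_-F),(E_+F)/2,np.degrees(np.arctan2(*(E_-F)[1::-1])))
for nm,u,v in [("in1",228,87),("in2",330,152),("out1",218,33),("out2",384,148)]:
    print(nm,W.on(u,v,.172))
print("pocket",W.on(257,63,.082),W.on(257,113,.082))
for c in ["yellow","green","red","blue"]:
    for x in W.blobs(c,amin=40):
        if 150<x[0][0]<350 and 100<x[0][1]<230: print(c,x[0],x[1],W.on(*x[0],.14))
```

```text
knob dark [237 152  17  56 695] [244.61726619 174.92805755]
spot (array([[     0,      0,    560,    420, 235016],
       [   230,    190,      6,      6,     22],
       [   228,    197,      7,     13,     65],
       [   237,    198,      8,     14,     97]], dtype=int32), array([[279.53383174, 209.505072  ],
       [233.27272727, 191.77272727],
       [230.50769231, 204.01538462],
       [240.84536082, 204.90721649]]))
ends [0.56311482 0.11062231 0.228     ] [0.60030406 0.14918175 0.228     ] 0.05357117143937789 [0.58170944 0.12990203 0.228     ] 46.036290904381545
in1 [0.54257128 0.04689695 0.172     ]
in2 [0.49622146 0.16821032 0.172     ]
out1 [ 0.51550166 -0.00839393  0.172     ]
out2 [0.44325644 0.19929634 0.172     ]
pocket [0.50005546 0.03039869 0.082     ] [0.54041215 0.08506029 0.082     ]
yellow [322.  131.9] [301, 120, 41, 24, 557] [0.48877289 0.14935362 0.14      ]
green [310.5 202.4] [300, 188, 24, 29, 341] [0.54897107 0.21165448 0.14      ]
green [326.4 217.2] [320, 209, 13, 16, 101] [0.54376155 0.23916735 0.14      ]
red [174.7 119.6] [169, 113, 14, 17, 149] [0.61940402 0.03178449 0.14      ]
red [194.7 129. ] [181, 118, 32, 21, 360] [0.60688865 0.05655336 0.14      ]
blue [191.1 197.5] [179, 183, 28, 28, 319] [0.66434869 0.1190995  0.14      ]
blue [173.6 211.3] [170, 205, 8, 12, 56] [0.69521746 0.11887099 0.14      ]
```

```bash
python3 -c "
from h import *
go(.583,.132,.212,-130.3)"
```

```text
now [0.5602 0.1691 0.3802] [-1.800e+02 -1.000e-01 -1.258e+02] w 0.044 t 1.75 -> x 0.0167 y -0.0402 z 0.1682 spin 0.079 (yaw -4.5, j6 -72)
```

Emit:
drive_tool(rows=[{"fingers": 0,"x": 0.017,"y": -0.04,"z": 0.04,"spin": 0.079},{"fingers": 0,"x": 0.017,"y": -0.04,"z": 0.08,"spin": 0.079},{"fingers": 0,"x": 0.017,"y": -0.04,"z": 0.12,"spin": 0.079},{"fingers": 0,"x": 0.017,"y": -0.04,"z": 0.12,"spin": 0.079}])

```text
time_s: 2.25
tcp_pos: [0.5793, 0.1362, 0.2578]
eef_rot: [179.9, -0.3, -129.7]
contact_force: [0.9, 0.1, 0.2]
gripper_width: 0.044
gripper_force: 0.0
```

Run:
```python
from h import *
go(.583,.132,.212,-130.3)
W=V("wrist"); W.save("w3.png",(150,120,410,315),2)
```

```text
now [0.5793 0.1362 0.2578] [ 179.9   -0.3 -129.7] w 0.044 t 2.25 -> x 0.0009 y -0.0056 z 0.0458 spin 0.011 (yaw -0.6, j6 -72)
```

View pics/w3.png

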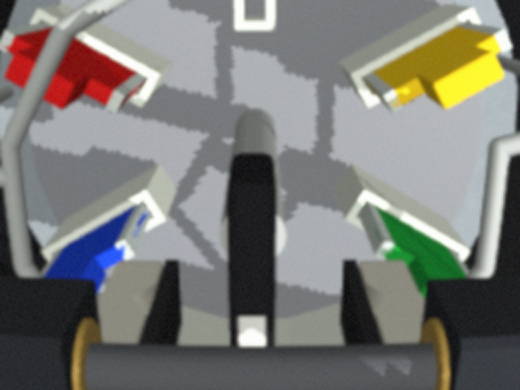

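Close view: the bar is centred between the fingers and parallel to tool x, with its spot towards the gripper body. Next I descend, grip and turn.

Emit:
drive_tool(rows=[{"fingers": 0,"x": 0.001,"y": -0.005,"z": 0.02,"spin": 0.011},{"fingers": 0,"x": 0.001,"y": -0.005,"z": 0.044,"spin": 0.011},{"fingers": -1,"x": 0.001,"y": -0.005,"z": 0.045,"spin": 0.011},{"fingers": -1,"x": 0.001,"y": -0.005,"z": 0.045,"spin": 0.011},{"fingers": -1,"x": 0.001,"y": -0.005,"z": 0.045,"spin": 0.011},{"fingers": -1,"x": 0.001,"y": -0.005,"z": 0.045,"spin": 0.011}], newtons=20)

```text
time_s: 3.05
tcp_pos: [0.5824, 0.1356, 0.2174]
eef_rot: [179.8, 0.2, -130.3]
contact_force: [-16.3, 14.5, 11.4]
gripper_width: 0.0137
gripper_force: 20.0
```

```bash
python3 -c "
from h import *
go(.583,.132,.212,-100)"
```

```text
now [0.5824 0.1356 0.2174] [ 179.8    0.2 -130.3] w 0.0137 t 3.05 -> x 0.0023 y -0.0028 z 0.0054 spin -0.529 (yaw +30.3, j6 -72)
```

Emit:
drive_tool(rows=[{"fingers": -1,"x": 0,"y": 0.003,"z": -0.003,"spin": 0},{"fingers": -1,"x": 0,"y": 0.003,"z": -0.003,"spin": -0.13},{"fingers": -1,"x": 0,"y": 0.003,"z": -0.003,"spin": -0.26},{"fingers": -1,"x": 0,"y": 0.003,"z": -0.003,"spin": -0.4},{"fingers": -1,"x": 0,"y": 0.003,"z": -0.003,"spin": -0.529},{"fingers": -1,"x": 0,"y": 0.003,"z": -0.003,"spin": -0.529},{"fingers": -1,"x": 0,"y": 0.003,"z": -0.003,"spin": -0.529}])

```text
time_s: 3.92
tcp_pos: [0.5817, 0.1358, 0.2176]
eef_rot: [179.9, 0.1, -100.1]
contact_force: [2.9, 5.1, -12.0]
gripper_width: 0.0139
gripper_force: 20.0
```

Emit:
drive_tool(rows=[{"fingers": 0,"x": 0,"y": 0.003,"z": -0.003,"spin": -0.0},{"fingers": 0,"x": 0,"y": 0.0,"z": -0.003,"spin": 0},{"fingers": 0,"x": 0,"y": 0.0,"z": -0.05,"spin": 0},{"fingers": 0,"x": 0,"y": 0.0,"z": -0.1,"spin": 0.15},{"fingers": 0,"x": 0.025,"y": 0.04,"z": -0.1,"spin": 0.33},{"fingers": 0,"x": 0.05,"y": 0.082,"z": -0.1,"spin": 0.5},{"fingers": 0,"x": 0.05,"y": 0.082,"z": -0.1,"spin": 0.68},{"fingers": 0,"x": 0.05,"y": 0.082,"z": -0.1,"spin": 0.86},{"fingers": 0,"x": 0.05,"y": 0.082,"z": -0.1,"spin": 1.047},{"fingers": 0,"x": 0.05,"y": 0.082,"z": -0.1,"spin": 1.047}])

```text
time_s: 5.18
tcp_pos: [0.4926, 0.0996, 0.3193]
eef_rot: [-180.0, 0.1, -160.0]
contact_force: [0.3, 0.4, 0.7]
gripper_width: 0.0436
gripper_force: 0.0
```

Run:
```python
from h import *
go(.4927,.1015,.25,-160)
W=V("wrist"); W.save("w4.png")
for x in W.blobs("yellow",amin=60): print(x[0],x[1],W.on(*x[0],.16))
```

```text
now [0.4926 0.0996 0.3193] [-1.8e+02  1.0e-01 -1.6e+02] w 0.0436 t 5.175 -> x -0.0008 y 0.0018 z 0.0693 spin 0.001 (yaw -0.0, j6 -104)
[ 22.  143.1] [0, 132, 51, 25, 963] [ 0.53132707 -0.20498317  0.16      ]
[282.9 191.6] [278, 168, 12, 45, 450] [0.48705104 0.10048744 0.16      ]
[191.3 304.4] [185, 279, 16, 51, 450] [0.6446741  0.04842798 0.16      ]
[368.7 304.5] [360, 279, 16, 51, 448] [0.57619808 0.23675771 0.16      ]
[ 87.7 313. ] [79, 306, 15, 20, 108] [ 0.72222114 -0.08184279  0.16      ]
[330.8 346.6] [171, 328, 302, 30, 3686] [0.64701109 0.22125749 0.16      ]
```

View pics/w4.png

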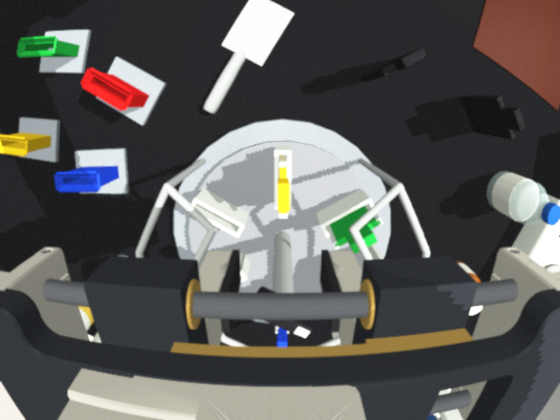

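View over the gap: the yellow plate is upright at (283,190), centred between the guard ends at (167,187) and (400,183). The cases lie upper left: green (50,47), red (115,88), yellow (22,143), blue (87,178). I'll descend and grip.

Emit:
drive_tool(rows=[{"fingers": 0,"x": -0.001,"y": 0.002,"z": 0.05,"spin": 0},{"fingers": 0,"x": -0.001,"y": 0.002,"z": 0.1,"spin": 0},{"fingers": 0,"x": -0.001,"y": 0.002,"z": 0.14,"spin": 0},{"fingers": 0,"x": -0.001,"y": 0.002,"z": 0.17,"spin": 0},{"fingers": 0,"x": -0.001,"y": 0.002,"z": 0.17,"spin": 0},{"fingers": -1,"x": -0.001,"y": 0.002,"z": 0.17,"spin": 0},{"fingers": -1,"x": -0.001,"y": 0.002,"z": 0.17,"spin": 0},{"fingers": -1,"x": -0.001,"y": 0.002,"z": 0.17,"spin": 0},{"fingers": -1,"x": -0.001,"y": 0.002,"z": 0.17,"spin": 0}], newtons=30)

```text
time_s: 6.35
tcp_pos: [0.493, 0.1021, 0.1492]
eef_rot: [180.0, 0.1, -160.0]
contact_force: [-1.2, -0.8, 2.9]
gripper_width: 0.0118
gripper_force: 30.0
```

Emit:
drive_tool(rows=[{"fingers": -1,"x": 0,"y": 0,"z": -0.03,"spin": 0},{"fingers": -1,"x": 0,"y": 0,"z": -0.07,"spin": 0},{"fingers": -1,"x": 0,"y": 0,"z": -0.12,"spin": 0},{"fingers": -1,"x": 0,"y": 0,"z": -0.175,"spin": 0},{"fingers": -1,"x": 0,"y": 0,"z": -0.175,"spin": 0}])

```text
time_s: 6.98
tcp_pos: [0.4944, 0.1026, 0.3282]
eef_rot: [180.0, 0.5, -160.0]
contact_force: [0.0, 0.5, -3.4]
gripper_width: 0.0116
gripper_force: 30.0
```

```bash
cat >> h.py <<'E'
def rect(v,msk,z=.078):
    ys,xs=np.nonzero(msk); P=np.array([v.on(x,y,z)[:2] for x,y in zip(xs,ys)],np.float32)
    (cx,cy),(w,h),a=cv2.minAreaRect(P*1000)
    if w<h: w,h,a=h,w,a+90
    return np.round([cx,cy,w,h,a%180],1)   # mm, mm, deg
E
python3 - <<'E'
from h import *
st=sensors.get_state(); print(st["tcp_pos"],st["gripper_width"])
S=V("scene")
for c,x0,y0 in [("red",205,269),("yellow",190,345),("green",151,300),("blue",238,305)]:
    for x in S.blobs(c,amin=300):
        if np.hypot(*(x[0]-[x0,y0]))<15: print(c,rect(S,x[2],.06))
go(.573,-.31,.324,20)
E
```

```text
[0.49436683 0.10261966 0.32821764] 0.011631612091136787
red [ 457.9 -148.    91.6   62.7   77.3]
yellow [ 573.3 -308.7   93.6   49.    99.3]
green [ 422.1 -293.2   95.8   57.1   99.5]
blue [ 587.7 -167.1  107.3   41.4  111.8]
now [0.4931 0.1024 0.3253] [ 179.9    0.2 -160. ] w 0.0123 t 7.025 -> x 0.0659 y -0.4148 z 0.0013 spin 3.141 (yaw -180.0, j6 -104)
```

Emit:
drive_tool(rows=[{"fingers": -1,"x": 0.006,"y": -0.04,"z": 0,"spin": -0.17},{"fingers": -1,"x": 0.012,"y": -0.08,"z": 0,"spin": -0.34},{"fingers": -1,"x": 0.018,"y": -0.12,"z": 0,"spin": -0.51},{"fingers": -1,"x": 0.024,"y": -0.16,"z": 0,"spin": -0.68},{"fingers": -1,"x": 0.03,"y": -0.2,"z": 0,"spin": -0.85},{"fingers": -1,"x": 0.036,"y": -0.24,"z": 0,"spin": -1.02},{"fingers": -1,"x": 0.042,"y": -0.28,"z": 0,"spin": -1.19},{"fingers": -1,"x": 0.05,"y": -0.333,"z": 0,"spin": -1.36},{"fingers": -1,"x": 0.05,"y": -0.333,"z": 0,"spin": -1.379},{"fingers": -1,"x": 0.05,"y": -0.333,"z": 0,"spin": -1.379}])

```text
time_s: 8.28
tcp_pos: [0.5588, -0.228, 0.3217]
eef_rot: [179.8, 0.1, -81.1]
contact_force: [0.1, 0.7, -1.6]
gripper_width: 0.0121
gripper_force: 30.0
```

```bash
cat >> h.py <<'E'
def case(col,near,W=None,tol=60):
    W=W or V("wrist"); out=None
    for x in W.blobs(col,amin=400,smin=90,vmin=40):
        q=rect(W,x[2])
        if np.hypot(q[0]-near[0]*1e3,q[1]-near[1]*1e3)<tol: print(col,"case",q,"px",x[0],x[1]); out=q
    return out
E
python3 - <<'E'
from h import *
W=V("wrist"); W.save("w5.png")
print(W.st["joints"].round(1))
q=case("yellow",(.573,-.31),W)
if q is not None: go(q[0]/1e3,q[1]/1e3,.24,q[4]-180)
E
```

```text
[ -3.7  11.7  -1.6  -0.  -76.8  12.6]
yellow case [ 573.5 -310.    84.5   29.3  100.1] px [278. 108.] [265, 73, 27, 72, 1387]
now [ 0.559  -0.2275  0.3223] [ 1.799e+02  1.000e-01 -8.110e+01] w 0.0117 t 8.325 -> x 0.0837 y -0.0016 z 0.0823 spin -0.021 (yaw +1.2, j6 13)
```

View pics/w5.png

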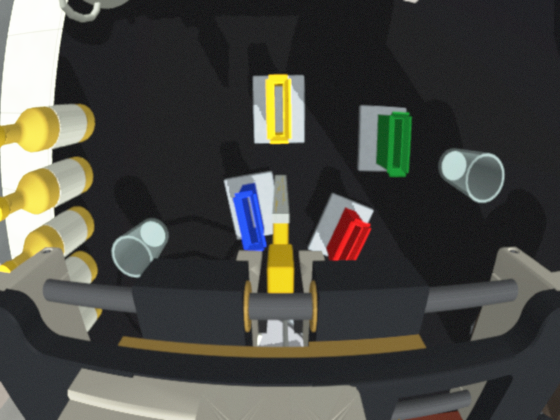

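View: the yellow case mouth is directly under the camera at (278,108). The held plate hangs at column 281, with its lower outer corner near row 176. Next I check the plate's offset in the grip.

```bash
cat >> h.py <<'E'
def held(W,dz=.003):
    T=np.eye(4);T[:3,:3]=R.from_euler("xyz",W.st["eef_rot"],degrees=True).as_matrix();T[:3,3]=W.st["tcp_pos"]
    f=lambda x,y,z: W.px((T@[x,y,z,1])[:3]).round(1)
    print("pred bottom corner x=28,30,32:",[f(x,0,.114+dz).tolist() for x in (.028,.03,.032)],"top corner x=30",f(.03,0,.014+dz),"tab x=14 top",f(.014,0,dz-.014))
    return f
E
python3 - <<'E'
from h import *
W=V("wrist"); held(W)
for r0 in range(165,262,3): print(r0,W.img[r0,270:294,:].astype(int).sum(1).tolist()) if r0<195 else print(r0,W.img[r0,281])
E
```

```text
pred bottom corner x=28,30,32: [[280.3, 177.3], [280.3, 174.9], [280.4, 172.5]] top corner x=30 [280.6 214.3] tab x=14 top [280.7 268.2]
165 [101, 112, 110, 110, 106, 115, 103, 109, 112, 107, 107, 101, 115, 112, 109, 104, 107, 104, 106, 103, 118, 105, 99, 107]
168 [86, 107, 111, 100, 103, 105, 118, 99, 103, 110, 104, 111, 115, 112, 114, 112, 99, 106, 109, 99, 110, 99, 109, 97]
171 [388, 370, 284, 162, 116, 107, 117, 107, 99, 108, 109, 107, 117, 110, 109, 117, 100, 111, 122, 103, 106, 113, 101, 108]
174 [652, 618, 483, 272, 145, 154, 180, 185, 173, 169, 170, 173, 182, 179, 181, 160, 139, 112, 104, 107, 108, 104, 107, 105]
177 [663, 646, 561, 402, 295, 358, 417, 420, 398, 372, 347, 349, 373, 407, 415, 358, 247, 151, 105, 105, 113, 104, 116, 106]
180 [657, 657, 627, 512, 374, 391, 420, 412, 376, 339, 338, 340, 361, 411, 420, 389, 289, 169, 111, 109, 116, 115, 100, 112]
183 [667, 661, 649, 595, 506, 446, 431, 432, 429, 413, 396, 402, 409, 419, 427, 409, 330, 182, 109, 116, 112, 101, 118, 107]
186 [663, 662, 656, 606, 526, 452, 435, 429, 408, 379, 382, 410, 425, 421, 418, 418, 340, 213, 124, 105, 112, 99, 108, 106]
189 [662, 661, 655, 606, 520, 445, 431, 409, 369, 366, 411, 427, 432, 424, 427, 418, 354, 243, 142, 107, 108, 114, 105, 107]
192 [662, 662, 648, 581, 491, 439, 419, 390, 369, 386, 412, 429, 419, 407, 416, 417, 389, 298, 155, 112, 110, 106, 109, 97]
195 [152 147 114]
198 [164 147  77]
201 [148 147 126]
204 [142 146 136]
207 [144 148 137]
210 [143 146 135]
213 [162 169 162]
216 [215 223 216]
219 [215 223 215]
222 [221 221 195]
225 [243 218  35]
228 [243 218  34]
231 [244 219  34]
234 [243 218  33]
237 [243 218  33]
240 [243 218  34]
243 [235 204  31]
246 [170 142  23]
249 [171 142  21]
252 [170 141  19]
255 [171 143  20]
258 [172 143  20]
261 [173 143  21]
```

Emit:
drive_tool(rows=[{"fingers": -1,"x": 0.042,"y": -0.001,"z": 0.0,"spin": -0.021},{"fingers": -1,"x": 0.084,"y": -0.002,"z": 0.0,"spin": -0.021},{"fingers": -1,"x": 0.084,"y": -0.002,"z": 0.05,"spin": -0.021},{"fingers": -1,"x": 0.084,"y": -0.002,"z": 0.1,"spin": -0.021},{"fingers": -1,"x": 0.084,"y": -0.002,"z": 0.115,"spin": -0.021},{"fingers": -1,"x": 0.084,"y": -0.002,"z": 0.115,"spin": -0.021},{"fingers": -1,"x": 0.084,"y": -0.002,"z": 0.115,"spin": -0.021}])

```text
time_s: 9.25
tcp_pos: [0.576, -0.3108, 0.2112]
eef_rot: [-179.8, -0.1, -79.7]
contact_force: [0.2, 0.3, -1.6]
gripper_width: 0.0117
gripper_force: 30.0
```

Run:
```python
from h import *
W=V("wrist"); W.save("w6.png",(200,130,360,280),3)
go(.5735,-.310,.13,-79.9); f=held(W)
T=np.array([.5735,-.310])
a=np.radians(100.1); u=np.array([np.cos(a),np.sin(a)])
for s in (-.042,.042): print("lip end px",W.px([*(T+s*u),.078]))
```

```text
now [ 0.5759 -0.3108  0.2111] [-1.798e+02 -1.000e-01 -7.980e+01] w 0.0118 t 9.3 -> x -0.0012 y 0.0022 z 0.0811 spin 0.002 (yaw -0.1, j6 22)
pred bottom corner x=28,30,32: [[280.4, 177.3], [280.4, 174.9], [280.4, 172.5]] top corner x=30 [280.6 214.3] tab x=14 top [280.7 268.2]
lip end px [283.69227958 158.95905178]
lip end px [283.1502535  250.10873661]
```

View pics/w6.png

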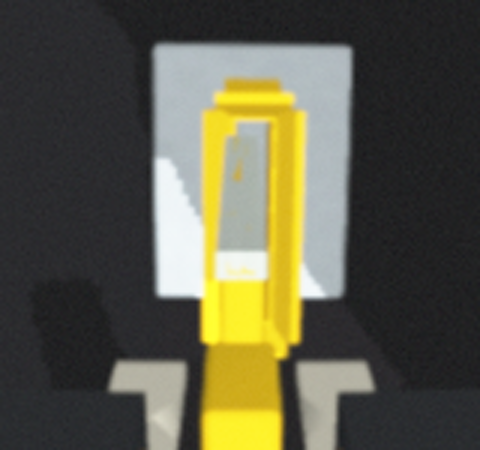

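Close crop: the held plate, at crop column 242, sits about 2.5 mm left of the slot centre at 253, which matches the computed shift. I'll correct and insert partway.

Emit:
drive_tool(rows=[{"fingers": -1,"x": 0,"y": 0.0025,"z": 0.0,"spin": 0.0},{"fingers": -1,"x": 0,"y": 0.0025,"z": 0.0,"spin": 0.0},{"fingers": -1,"x": 0,"y": 0.0025,"z": 0.01,"spin": 0.0},{"fingers": -1,"x": 0,"y": 0.0025,"z": 0.02,"spin": 0.0},{"fingers": -1,"x": 0,"y": 0.0025,"z": 0.03,"spin": 0.0},{"fingers": -1,"x": 0,"y": 0.0025,"z": 0.04,"spin": 0.0},{"fingers": -1,"x": 0,"y": 0.0025,"z": 0.04,"spin": 0.0}])

```text
time_s: 10.18
tcp_pos: [0.5719, -0.311, 0.1673]
eef_rot: [179.9, 0.0, -79.8]
contact_force: [1.3, -0.2, -1.1]
gripper_width: 0.0121
gripper_force: 30.0
```

Emit:
drive_tool(rows=[{"fingers": -1,"x": 0,"y": 0,"z": 0.013,"spin": 0.0},{"fingers": -1,"x": 0,"y": 0,"z": 0.026,"spin": 0.0},{"fingers": -1,"x": 0,"y": 0,"z": 0.038,"spin": 0.0},{"fingers": -1,"x": 0,"y": 0,"z": 0.039,"spin": 0.0},{"fingers": -1,"x": 0,"y": 0,"z": 0.039,"spin": 0.0},{"fingers": 0,"x": 0,"y": 0,"z": 0.039,"spin": 0.0},{"fingers": 0,"x": 0,"y": 0,"z": 0.039,"spin": 0.0}])

```text
time_s: 11.05
tcp_pos: [0.5724, -0.3113, 0.1302]
eef_rot: [-180.0, -0.0, -79.8]
contact_force: [0.1, 0.7, 0.0]
gripper_width: 0.0265
gripper_force: 0.0
```

Emit:
drive_tool(rows=[{"fingers": 0,"x": 0,"y": 0,"z": -0.03,"spin": 0.0},{"fingers": 0,"x": 0,"y": 0,"z": -0.09,"spin": 0.0},{"fingers": 0,"x": -0.04,"y": -0.008,"z": -0.13,"spin": 0.05},{"fingers": 0,"x": -0.095,"y": -0.02,"z": -0.15,"spin": 0.1},{"fingers": 0,"x": -0.15,"y": -0.03,"z": -0.16,"spin": 0.15},{"fingers": 0,"x": -0.21,"y": -0.042,"z": -0.16,"spin": 0.2},{"fingers": 0,"x": -0.27,"y": -0.054,"z": -0.16,"spin": 0.25},{"fingers": 0,"x": -0.33,"y": -0.066,"z": -0.16,"spin": 0.3},{"fingers": 0,"x": -0.385,"y": -0.077,"z": -0.16,"spin": 0.35},{"fingers": 0,"x": -0.437,"y": -0.087,"z": -0.16,"spin": 0.353}])

```text
time_s: 12.3
tcp_pos: [0.5801, 0.1363, 0.2903]
eef_rot: [-179.9, 0.0, -100.0]
contact_force: [1.1, -0.1, 0.2]
gripper_width: 0.0437
gripper_force: 0.0
```

Run:
```python
from h import *
go(.582,.134,.213,-100)
S=V("scene"); D=V("side")
print("home yellow tab top px scene",S.px([.5725,-.311,.138]),"side",D.px([.5725,-.311,.138]),"if +15mm",S.px([.5725,-.311,.153]))
a=cv2.resize(S.img[250:390,120:280],(480,420)); b=cv2.resize(D.img[250:390,260:420],(480,420))
cv2.imwrite("pics/c1.png",cv2.resize(np.hstack([a,b]),(800,350))[...,::-1])
```

```text
now [0.5801 0.1363 0.2903] [-179.9    0.  -100. ] w 0.0437 t 12.3 -> x 0.0020 y -0.0022 z 0.0773 spin -0.001 (yaw +0.0, j6 -42)
home yellow tab top px scene [184.6556833  330.90347223] side [387.85784266 318.09702761] if +15mm [183.66795503 328.03583664]
```

View pics/c1.png

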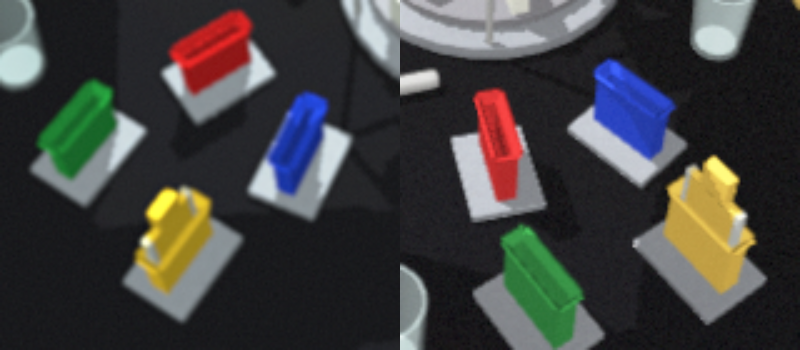

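Yellow is home: its tab top sits at the predicted pixel and the case is upright. Now I turn the rack 60° for green.

Emit:
drive_tool(rows=[{"fingers": 0,"x": 0.001,"y": -0.001,"z": 0.04,"spin": 0},{"fingers": 0,"x": 0.002,"y": -0.001,"z": 0.074,"spin": 0},{"fingers": 0,"x": 0.002,"y": -0.001,"z": 0.074,"spin": 0},{"fingers": -1,"x": 0.002,"y": -0.001,"z": 0.074,"spin": 0},{"fingers": -1,"x": 0.002,"y": -0.001,"z": 0.074,"spin": 0},{"fingers": -1,"x": 0.002,"y": -0.001,"z": 0.074,"spin": 0},{"fingers": -1,"x": 0.002,"y": -0.001,"z": 0.074,"spin": 0}], newtons=20)

```text
time_s: 13.28
tcp_pos: [0.5811, 0.1323, 0.2164]
eef_rot: [-180.0, 0.0, -100.0]
contact_force: [-3.5, 0.7, 4.9]
gripper_width: 0.014
gripper_force: 20.0
```

Emit:
drive_tool(rows=[{"fingers": -1,"x": 0,"y": 0.0,"z": 0,"spin": -0.17},{"fingers": -1,"x": 0,"y": 0,"z": 0,"spin": -0.34},{"fingers": -1,"x": 0,"y": 0,"z": 0,"spin": -0.51},{"fingers": -1,"x": 0,"y": 0,"z": 0,"spin": -0.68},{"fingers": -1,"x": 0,"y": 0,"z": 0,"spin": -0.85},{"fingers": -1,"x": 0,"y": 0,"z": 0,"spin": -1.0},{"fingers": -1,"x": 0,"y": 0,"z": 0,"spin": -1.047},{"fingers": -1,"x": 0,"y": 0,"z": 0,"spin": -1.047},{"fingers": -1,"x": 0,"y": 0,"z": 0,"spin": -1.047}])

```text
time_s: 14.4
tcp_pos: [0.5833, 0.1333, 0.2164]
eef_rot: [-179.7, -0.1, -40.0]
contact_force: [7.8, 1.9, -3.0]
gripper_width: 0.0139
gripper_force: 20.1
```

Emit:
drive_tool(rows=[{"fingers": 0,"x": 0,"y": 0,"z": 0,"spin": 0},{"fingers": 0,"x": 0,"y": 0,"z": 0,"spin": 0},{"fingers": 0,"x": 0,"y": 0,"z": -0.05,"spin": 0},{"fingers": 0,"x": 0,"y": 0,"z": -0.1,"spin": 0.17},{"fingers": 0,"x": -0.024,"y": 0.041,"z": -0.1,"spin": 0.35},{"fingers": 0,"x": -0.049,"y": 0.082,"z": -0.1,"spin": 0.53},{"fingers": 0,"x": -0.049,"y": 0.082,"z": -0.1,"spin": 0.71},{"fingers": 0,"x": -0.049,"y": 0.082,"z": -0.1,"spin": 0.89},{"fingers": 0,"x": -0.049,"y": 0.082,"z": -0.1,"spin": 1.07},{"fingers": 0,"x": -0.049,"y": 0.082,"z": -0.1,"spin": 1.25}])

```text
time_s: 15.65
tcp_pos: [0.4903, 0.101, 0.3153]
eef_rot: [180.0, 0.0, -112.0]
contact_force: [0.5, 0.2, 0.4]
gripper_width: 0.0437
gripper_force: 0.0
```

```bash
python3 -c "
from h import *
go(.493,.1015,.32,-160)"
```

```text
now [0.4903 0.101  0.3153] [ 180.    0. -112.] w 0.0437 t 15.65 -> x -0.0015 y -0.0023 z -0.0047 spin 0.838 (yaw -48.0, j6 -56)
```

Emit:
drive_tool(rows=[{"fingers": 0,"x": -0.001,"y": -0.002,"z": 0,"spin": 0.17},{"fingers": 0,"x": -0.001,"y": -0.002,"z": 0,"spin": 0.35},{"fingers": 0,"x": -0.001,"y": -0.002,"z": 0,"spin": 0.53},{"fingers": 0,"x": -0.001,"y": -0.002,"z": 0,"spin": 0.7},{"fingers": 0,"x": -0.001,"y": -0.002,"z": 0,"spin": 0.838},{"fingers": 0,"x": -0.001,"y": -0.002,"z": 0,"spin": 0.838}])

```text
time_s: 16.4
tcp_pos: [0.4927, 0.1011, 0.3153]
eef_rot: [180.0, -0.0, -159.6]
contact_force: [0.1, 0.2, 0.5]
gripper_width: 0.0438
gripper_force: 0.0
```

```bash
cat >> h.py <<'E'
def tab(col):
    W=V("wrist"); go(.493,.1015,.15,-160)
    for x in W.blobs(col,amin=60,smin=90,vmin=40):
        if 180<x[0][0]<370 and 130<x[0][1]<250: print(x[0],x[1],"tilt",np.degrees(np.polyfit(*np.nonzero(x[2]),1)[0]).round(1))
    print("tab edges expected px",[W.px([.4927+s*.94,.1015+s*.342,z]).round(1).tolist() for s,z in ((-.014,.16),(.014,.16),(-.03,.132))])
    W.save(col+"_gap.png"); return W
E
python3 -c "
from h import *
tab('green')"
```

```text
now [0.4927 0.1011 0.3154] [ 180.    -0.  -159.5] w 0.0435 t 16.45 -> x -0.0004 y 0.0002 z 0.1654 spin 0.009 (yaw -0.5, j6 -103)
[281.6 192.3] [276, 165, 13, 52, 510] tilt 0.5
tab edges expected px [[280.4, 183.6], [280.2, 212.2], [280.4, 161.8]]
```

Emit:
drive_tool(rows=[{"fingers": 0,"x": 0,"y": 0.001,"z": 0.05,"spin": 0.009},{"fingers": 0,"x": 0,"y": 0.001,"z": 0.1,"spin": 0.009},{"fingers": 0,"x": 0,"y": 0.001,"z": 0.14,"spin": 0.009},{"fingers": 0,"x": 0,"y": 0.001,"z": 0.166,"spin": 0.009},{"fingers": 0,"x": 0,"y": 0.001,"z": 0.166,"spin": 0.009},{"fingers": -1,"x": 0,"y": 0.001,"z": 0.166,"spin": 0.009},{"fingers": -1,"x": 0,"y": 0.001,"z": 0.166,"spin": 0.009},{"fingers": -1,"x": 0,"y": 0.001,"z": 0.166,"spin": 0.009},{"fingers": -1,"x": 0,"y": 0.001,"z": 0.166,"spin": 0.009}], newtons=30)

```text
time_s: 17.58
tcp_pos: [0.4929, 0.1023, 0.1502]
eef_rot: [180.0, 0.1, -160.2]
contact_force: [0.1, 0.4, 3.5]
gripper_width: 0.0118
gripper_force: 30.0
```

Emit:
drive_tool(rows=[{"fingers": -1,"x": 0,"y": 0,"z": -0.03,"spin": 0},{"fingers": -1,"x": 0,"y": 0,"z": -0.08,"spin": 0},{"fingers": -1,"x": 0,"y": 0,"z": -0.13,"spin": 0},{"fingers": -1,"x": 0,"y": 0,"z": -0.175,"spin": -0.1},{"fingers": -1,"x": 0.03,"y": -0.04,"z": -0.175,"spin": -0.27},{"fingers": -1,"x": 0.06,"y": -0.085,"z": -0.175,"spin": -0.44},{"fingers": -1,"x": 0.09,"y": -0.13,"z": -0.175,"spin": -0.61},{"fingers": -1,"x": 0.12,"y": -0.175,"z": -0.175,"spin": -0.78},{"fingers": -1,"x": 0.15,"y": -0.22,"z": -0.175,"spin": -0.95},{"fingers": -1,"x": 0.187,"y": -0.266,"z": -0.175,"spin": -1.12}])

```text
time_s: 18.82
tcp_pos: [0.4105, -0.2018, 0.3247]
eef_rot: [-180.0, 0.0, -97.4]
contact_force: [0.9, -0.5, -0.6]
gripper_width: 0.0118
gripper_force: 30.0
```

```bash
python3 -c "
from h import *
go(.4085,-.212,.322,-80.5)
case('green',(.422,-.293))"
```

```text
now [ 0.4105 -0.2018  0.3247] [-180.     0.   -97.4] w 0.0118 t 18.825 -> x 0.0103 y 0.0006 z 0.0027 spin -0.295 (yaw +16.9, j6 -6)
green case [ 420.6 -295.8   82.7   28.9   99.3] px [260.8 101. ] [242, 67, 40, 70, 1329]
```

Emit:
drive_tool(rows=[{"fingers": -1,"x": 0.01,"y": 0.001,"z": 0,"spin": -0.15},{"fingers": -1,"x": 0.01,"y": 0.001,"z": 0,"spin": -0.297},{"fingers": -1,"x": 0.01,"y": 0.001,"z": 0,"spin": -0.297},{"fingers": -1,"x": 0.01,"y": 0.001,"z": 0,"spin": -0.297}])

```text
time_s: 19.38
tcp_pos: [0.4089, -0.21, 0.3245]
eef_rot: [180.0, 0.0, -80.9]
contact_force: [0.2, -0.6, -1.1]
gripper_width: 0.0118
gripper_force: 30.0
```

```bash
cat >> h.py <<'E'
def chk(col,near,zt=.207,dz=.004):
    W=V("wrist"); q=case(col,near,W); f=held(W,dz)
    g=W.img.astype(int).sum(2); cols=np.arange(262,300)
    print("col281 rows 160-200:",g[160:200:2,281].tolist()); 
    for rr in (184,190): print("row",rr,g[rr,268:294].tolist())
    if q is not None: go(q[0]/1e3,q[1]/1e3,zt,q[4]-180)
E
python3 -c "
from h import *
chk('green',(.422,-.293))"
```

```text
green case [ 420.3 -294.7   83.5   28.2   99.3] px [282.1 106.5] [270, 72, 25, 71, 1306]
pred bottom corner x=28,30,32: [[280.3, 177.1], [280.3, 174.7], [280.3, 172.2]] top corner x=30 [280.6 213.6] tab x=14 top [280.7 267.2]
col281 rows 160-200: [141, 144, 145, 138, 138, 143, 142, 213, 289, 248, 349, 276, 236, 234, 240, 244, 248, 238, 237, 235]
row 184 [741, 743, 743, 742, 742, 731, 685, 569, 464, 353, 259, 219, 227, 236, 305, 402, 487, 505, 418, 256, 160, 136, 135, 136, 136, 151]
row 190 [744, 742, 741, 740, 734, 703, 625, 533, 440, 306, 238, 216, 220, 244, 291, 354, 460, 506, 470, 337, 201, 139, 142, 142, 144, 144]
now [ 0.4089 -0.21    0.3245] [180.    0.  -80.9] w 0.0119 t 19.425 -> x 0.0855 y 0.0022 z 0.1175 spin -0.003 (yaw +0.2, j6 12)
```

Emit:
drive_tool(rows=[{"fingers": -1,"x": 0.043,"y": 0.001,"z": 0,"spin": -0.003},{"fingers": -1,"x": 0.086,"y": 0.002,"z": 0,"spin": -0.003},{"fingers": -1,"x": 0.086,"y": 0.002,"z": 0.05,"spin": -0.003},{"fingers": -1,"x": 0.086,"y": 0.002,"z": 0.1,"spin": -0.003},{"fingers": -1,"x": 0.086,"y": 0.002,"z": 0.117,"spin": -0.003},{"fingers": -1,"x": 0.086,"y": 0.002,"z": 0.117,"spin": -0.003},{"fingers": -1,"x": 0.086,"y": 0.002,"z": 0.117,"spin": -0.003}])

```text
time_s: 20.3
tcp_pos: [0.4216, -0.2956, 0.2087]
eef_rot: [-179.9, -0.1, -80.6]
contact_force: [0.7, 0.3, -1.1]
gripper_width: 0.0119
gripper_force: 30.0
```

```bash
python3 -c "
from h import *
go(.4203,-.2947,.17,-80.7)
W=V('wrist'); W.save('g_near.png',(200,130,360,280),3)
x=[b for b in W.blobs('green',amin=200,smin=90,vmin=40)]
for b in x:
    print(b[0],b[1])
    l=b[2]; print([ (rr,np.nonzero(l[rr])[0][[0,-1]].tolist()) for rr in (165,170,180,190,200,210) if l[rr].any()])
"
```

```text
now [ 0.4216 -0.2956  0.2087] [-1.799e+02 -1.000e-01 -8.060e+01] w 0.0119 t 20.3 -> x -0.0011 y 0.0012 z 0.0387 spin 0.002 (yaw -0.1, j6 23)
[281.7 229.4] [265, 156, 35, 138, 3428]
[(165, [270, 295]), (170, [266, 298]), (180, [266, 299]), (190, [266, 298]), (200, [266, 298]), (210, [266, 298])]
```

Emit:
drive_tool(rows=[{"fingers": -1,"x": -0.001,"y": 0.0013,"z": 0.0,"spin": 0.0},{"fingers": -1,"x": -0.001,"y": 0.0013,"z": 0.0,"spin": 0.0},{"fingers": -1,"x": -0.001,"y": 0.0013,"z": 0.01,"spin": 0.0},{"fingers": -1,"x": -0.001,"y": 0.0013,"z": 0.02,"spin": 0.0},{"fingers": -1,"x": -0.001,"y": 0.0013,"z": 0.03,"spin": 0.0},{"fingers": -1,"x": -0.001,"y": 0.0013,"z": 0.04,"spin": 0.0},{"fingers": -1,"x": -0.001,"y": 0.0013,"z": 0.04,"spin": 0.0}])

```text
time_s: 21.22
tcp_pos: [0.4189, -0.2945, 0.1665]
eef_rot: [179.9, 0.0, -80.6]
contact_force: [0.3, 0.4, -0.8]
gripper_width: 0.0119
gripper_force: 30.0
```

Emit:
drive_tool(rows=[{"fingers": -1,"x": 0,"y": 0,"z": 0.013,"spin": 0.0},{"fingers": -1,"x": 0,"y": 0,"z": 0.026,"spin": 0.0},{"fingers": -1,"x": 0,"y": 0,"z": 0.038,"spin": 0.0},{"fingers": -1,"x": 0,"y": 0,"z": 0.038,"spin": 0.0},{"fingers": -1,"x": 0,"y": 0,"z": 0.038,"spin": 0.0},{"fingers": 0,"x": 0,"y": 0,"z": 0.038,"spin": 0.0},{"fingers": 0,"x": 0,"y": 0,"z": 0.038,"spin": 0.0},{"fingers": 0,"x": 0,"y": 0,"z": -0.01,"spin": 0.0},{"fingers": 0,"x": 0,"y": 0,"z": -0.06,"spin": 0.0},{"fingers": 0,"x": 0,"y": 0,"z": -0.11,"spin": 0.0}])

```text
time_s: 22.48
tcp_pos: [0.4191, -0.2946, 0.2794]
eef_rot: [-180.0, -0.0, -80.6]
contact_force: [0.9, -0.5, 0.5]
gripper_width: 0.0435
gripper_force: 0.0
```

```bash
cat >> h.py <<'E'
def home(col,x,y):
    # tab-top check: lift the plate's tab blob highest point in side view against prediction
    for n in ("scene","side"):
        v=V(n); p=v.px([x,y,.138]); q=v.px([x,y,.148])
        b=[k for k in v.blobs(col,amin=60,smin=90,vmin=40) if k[2][max(0,int(p[1])-8):int(p[1])+25,max(0,int(p[0])-10):int(p[0])+10].any()]
        print(n,"pred tab top centre",p.round(1),"if 10mm high",q.round(1),[(k[0].tolist(),k[1]) for k in b])
    return
E
python3 -c "
from h import *
home('green',.4195,-.2945); home('yellow',.5724,-.3113)
go(.582,.1335,.29,-40)"
```

```text
scene pred tab top centre [144.4 283.9] if 10mm high [143.5 281.7] [([150.4, 298.0], [134, 278, 33, 44, 832])]
side pred tab top centre [316.6 339.3] if 10mm high [316.9 336.2] [([315.7, 360.5], [300, 334, 34, 55, 1002])]
scene pred tab top centre [184.5 331. ] if 10mm high [183.9 329.1] [([191.0, 338.9], [175, 320, 32, 43, 818])]
side pred tab top centre [387.9 318.2] if 10mm high [388.7 315.1] [([378.5, 335.8], [362, 309, 36, 55, 1174])]
now [ 0.4198 -0.2947  0.2787] [-1.798e+02 -1.000e-01 -8.060e+01] w 0.0442 t 22.675 -> x -0.3958 y -0.2302 z -0.0113 spin -0.708 (yaw +40.6, j6 23)
```

```bash
cat >> h.py <<'E'
def home2(col,x,y,yaw):
    a=np.radians(yaw); u=np.array([np.cos(a),np.sin(a)]); n=np.array([-u[1],u[0]])
    for nm in ("scene","side"):
        v=V(nm); f=lambda h: np.min([v.px([*(np.array([x,y])+s*.014*u+t*.006*n),h]) for s in(-1,1) for t in(-1,1)],axis=0)[1].round(1)
        c=v.px([x,y,.11]); b=[k for k in v.blobs(col,amin=60,smin=90,vmin=40) if k[1][0]-3<c[0]<k[1][0]+k[1][2]+3 and k[1][1]-3<c[1]<k[1][1]+k[1][3]+3]
        print(col,nm,"pred top row home",f(.138),"10mm high",f(.148),"seen",[k[1][1] for k in b])
E
python3 -c "
from h import *
home2('green',.4195,-.2945,99.3); home2('yellow',.5724,-.3113,100.1)"
```

```text
green scene pred top row home 278.0 10mm high 275.9 seen [278]
green side pred top row home 332.6 10mm high 329.6 seen [334]
yellow scene pred top row home 324.4 10mm high 322.5 seen [320]
yellow side pred top row home 312.2 10mm high 309.1 seen [309]
```

```bash
python3 -c "
from h import *
for n in ('scene','side'):
    v=V(n)
    for k in v.blobs('yellow',amin=300,smin=90,vmin=40):
        if k[1][0] in range(170,180) or (n=='side' and k[1][0] in range(355,370)):
            x,y,w,h,_=k[1]
            for r0 in range(y,y+22,2): c=np.nonzero(k[2][r0])[0]; print(n,r0,c[0],c[-1],v.img[r0,(c[0]+c[-1])//2])
"
```

```text
scene 320 187 199 [81 85 86]
scene 322 185 202 [202 189 120]
scene 324 183 205 [255 255  98]
scene 326 182 206 [250 233  51]
scene 328 180 206 [170 144  34]
scene 330 179 205 [151 125  29]
scene 332 180 205 [152 128  28]
scene 334 181 204 [151 127  28]
scene 336 181 205 [151 127  30]
scene 338 180 205 [152 128  28]
scene 340 180 205 [163 137  32]
side 309 380 381 [89 77 46]
side 311 377 383 [255 251 129]
side 313 376 385 [255 251 130]
side 315 374 388 [255 250 128]
side 317 368 390 [232 200  87]
side 319 365 390 [230 194  85]
side 321 362 390 [215 178  77]
side 323 362 389 [230 196  85]
side 325 363 389 [229 196  85]
side 327 363 388 [228 192  82]
side 329 363 390 [227 191  81]
```

```bash
python3 -c "
from h import *
S=V('scene');D=V('side')
print(tri(S,(194.5,325),D,(380.5,313.5)))
go(.582,.1335,.29,-40)"
```

```text
(array([ 0.57322072, -0.2859661 ,  0.1243039 ]), np.float64(0.0028390370221509967))
now [ 0.4192 -0.2946  0.2769] [179.9   0.  -80.6] w 0.0438 t 23.075 -> x -0.3956 y -0.2308 z -0.0131 spin -0.708 (yaw +40.6, j6 23)
```

Emit:
drive_tool(rows=[{"fingers": 0,"x": -0.04,"y": -0.023,"z": -0.03,"spin": 0.17},{"fingers": 0,"x": -0.08,"y": -0.047,"z": -0.03,"spin": 0.34},{"fingers": 0,"x": -0.12,"y": -0.07,"z": -0.03,"spin": 0.51},{"fingers": 0,"x": -0.16,"y": -0.093,"z": -0.03,"spin": 0.68},{"fingers": 0,"x": -0.2,"y": -0.117,"z": -0.03,"spin": 0.85},{"fingers": 0,"x": -0.24,"y": -0.14,"z": -0.03,"spin": 1.02},{"fingers": 0,"x": -0.28,"y": -0.163,"z": -0.03,"spin": 1.19},{"fingers": 0,"x": -0.32,"y": -0.187,"z": -0.03,"spin": 1.36},{"fingers": 0,"x": -0.36,"y": -0.21,"z": -0.025,"spin": 1.53},{"fingers": 0,"x": -0.396,"y": -0.231,"z": -0.015,"spin": 1.7}])

```text
time_s: 24.32
tcp_pos: [0.5829, 0.1356, 0.2924]
eef_rot: [-180.0, 0.0, -178.3]
contact_force: [-0.3, -0.6, -0.2]
gripper_width: 0.044
gripper_force: 0.0
```

```bash
python3 -c "
from h import *
go(.582,.1335,.216,140)"
```

```text
now [0.5829 0.1356 0.2924] [-180.     0.  -178.3] w 0.044 t 24.325 -> x 0.0010 y -0.0021 z 0.0764 spin 0.729 (yaw -41.7, j6 -120)
```

Emit:
drive_tool(rows=[{"fingers": 0,"x": 0.001,"y": -0.002,"z": 0,"spin": 0.17},{"fingers": 0,"x": 0.001,"y": -0.002,"z": 0,"spin": 0.35},{"fingers": 0,"x": 0.001,"y": -0.002,"z": 0,"spin": 0.53},{"fingers": 0,"x": 0.001,"y": -0.002,"z": 0,"spin": 0.7},{"fingers": 0,"x": 0.001,"y": -0.002,"z": 0.0,"spin": 0.729},{"fingers": 0,"x": 0.001,"y": -0.002,"z": 0.04,"spin": 0.729},{"fingers": 0,"x": 0.001,"y": -0.002,"z": 0.076,"spin": 0.729},{"fingers": -1,"x": 0.001,"y": -0.002,"z": 0.076,"spin": 0.729},{"fingers": -1,"x": 0.001,"y": -0.002,"z": 0.076,"spin": 0.729},{"fingers": -1,"x": 0.001,"y": -0.002,"z": 0.076,"spin": 0.729}], newtons=20)

```text
time_s: 25.58
tcp_pos: [0.5823, 0.1322, 0.2184]
eef_rot: [179.9, 0.1, 140.3]
contact_force: [-0.1, 0.3, 0.1]
gripper_width: 0.0192
gripper_force: 0.0
```

Emit:
drive_tool(rows=[{"fingers": -1,"x": 0,"y": 0,"z": 0,"spin": 0},{"fingers": -1,"x": 0,"y": 0,"z": 0,"spin": 0},{"fingers": -1,"x": 0,"y": 0,"z": 0,"spin": -0.17},{"fingers": -1,"x": 0,"y": 0,"z": 0,"spin": -0.34},{"fingers": -1,"x": 0,"y": 0,"z": 0,"spin": -0.51},{"fingers": -1,"x": 0,"y": 0,"z": 0,"spin": -0.68},{"fingers": -1,"x": 0,"y": 0,"z": 0,"spin": -0.85},{"fingers": -1,"x": 0,"y": 0,"z": 0,"spin": -1.02},{"fingers": -1,"x": 0,"y": 0,"z": 0,"spin": -1.19},{"fingers": -1,"x": 0,"y": 0,"z": 0,"spin": -1.3}])

```text
time_s: 26.82
tcp_pos: [0.5833, 0.136, 0.2183]
eef_rot: [179.9, 0.5, -144.9]
contact_force: [1.3, 16.0, 0.5]
gripper_width: 0.0145
gripper_force: 20.0
```

```bash
python3 -c "
from h import *
go(.582,.1335,.216,-100)"
```

```text
now [0.5833 0.136  0.2183] [ 179.9    0.5 -144.9] w 0.0145 t 26.825 -> x 0.0025 y -0.0013 z 0.0023 spin -0.784 (yaw +44.9, j6 -87)
```

Emit:
drive_tool(rows=[{"fingers": -1,"x": -0.001,"y": 0.001,"z": 0,"spin": -0.17},{"fingers": -1,"x": -0.001,"y": 0.001,"z": 0,"spin": -0.34},{"fingers": -1,"x": -0.001,"y": 0.001,"z": 0,"spin": -0.51},{"fingers": -1,"x": -0.001,"y": 0.001,"z": 0,"spin": -0.68},{"fingers": -1,"x": -0.001,"y": 0.001,"z": 0,"spin": -0.784},{"fingers": -1,"x": -0.001,"y": 0.001,"z": 0,"spin": -0.784},{"fingers": -1,"x": -0.001,"y": 0.001,"z": 0,"spin": -0.784}])

```text
time_s: 27.7
tcp_pos: [0.5819, 0.1368, 0.2183]
eef_rot: [-179.9, 0.4, -100.2]
contact_force: [-6.6, 14.7, 5.3]
gripper_width: 0.0139
gripper_force: 20.0
```

Emit:
drive_tool(rows=[{"fingers": 0,"x": 0,"y": 0,"z": 0,"spin": 0},{"fingers": 0,"x": 0,"y": 0.0,"z": 0,"spin": 0},{"fingers": 0,"x": 0,"y": 0.0,"z": -0.05,"spin": 0},{"fingers": 0,"x": 0,"y": 0.0,"z": -0.1,"spin": 0.15},{"fingers": 0,"x": 0.025,"y": 0.04,"z": -0.1,"spin": 0.33},{"fingers": 0,"x": 0.05,"y": 0.082,"z": -0.1,"spin": 0.5},{"fingers": 0,"x": 0.05,"y": 0.082,"z": -0.1,"spin": 0.68},{"fingers": 0,"x": 0.05,"y": 0.082,"z": -0.1,"spin": 0.86},{"fingers": 0,"x": 0.05,"y": 0.082,"z": -0.1,"spin": 1.044},{"fingers": 0,"x": 0.05,"y": 0.082,"z": -0.1,"spin": 1.044}])

```text
time_s: 28.95
tcp_pos: [0.492, 0.0984, 0.3168]
eef_rot: [-180.0, 0.0, -160.1]
contact_force: [0.1, -0.4, 0.2]
gripper_width: 0.0442
gripper_force: 0.0
```

```bash
python3 -c "
from h import *
tab('blue')"
```

```text
now [0.492  0.0984 0.3167] [-180.     0.  -159.9] w 0.0433 t 29.0 -> x -0.0020 y 0.0025 z 0.1667 spin 0.001 (yaw -0.1, j6 -104)
[285.1 193.2] [279, 169, 13, 46, 486] tilt 1.6
tab edges expected px [[282.9, 184.7], [282.9, 213.2], [282.6, 163.0]]
```

Emit:
drive_tool(rows=[{"fingers": 0,"x": -0.001,"y": 0.003,"z": 0.05,"spin": 0},{"fingers": 0,"x": -0.001,"y": 0.003,"z": 0.1,"spin": 0},{"fingers": 0,"x": -0.001,"y": 0.003,"z": 0.14,"spin": 0},{"fingers": 0,"x": -0.001,"y": 0.003,"z": 0.167,"spin": 0},{"fingers": 0,"x": -0.001,"y": 0.003,"z": 0.167,"spin": 0},{"fingers": -1,"x": -0.001,"y": 0.003,"z": 0.167,"spin": 0},{"fingers": -1,"x": -0.001,"y": 0.003,"z": 0.167,"spin": 0},{"fingers": -1,"x": -0.001,"y": 0.003,"z": 0.167,"spin": 0},{"fingers": -1,"x": -0.001,"y": 0.003,"z": 0.167,"spin": 0}], newtons=30)

```text
time_s: 30.12
tcp_pos: [0.4922, 0.1021, 0.1502]
eef_rot: [180.0, 0.1, -160.1]
contact_force: [-0.8, -0.5, 2.8]
gripper_width: 0.012
gripper_force: 30.0
```

Emit:
drive_tool(rows=[{"fingers": -1,"x": 0,"y": 0,"z": -0.03,"spin": 0},{"fingers": -1,"x": 0,"y": 0,"z": -0.08,"spin": 0},{"fingers": -1,"x": 0,"y": 0,"z": -0.13,"spin": 0},{"fingers": -1,"x": 0,"y": 0,"z": -0.175,"spin": -0.1},{"fingers": -1,"x": 0,"y": -0.03,"z": -0.175,"spin": -0.27},{"fingers": -1,"x": 0,"y": -0.06,"z": -0.175,"spin": -0.45},{"fingers": -1,"x": 0,"y": -0.1,"z": -0.175,"spin": -0.63},{"fingers": -1,"x": 0.0,"y": -0.14,"z": -0.175,"spin": -0.81},{"fingers": -1,"x": 0.002,"y": -0.18,"z": -0.175,"spin": -0.99},{"fingers": -1,"x": 0.002,"y": -0.204,"z": -0.175,"spin": -1.17}])

```text
time_s: 31.38
tcp_pos: [0.5593, -0.0923, 0.3242]
eef_rot: [180.0, -0.0, -92.8]
contact_force: [-0.1, 1.1, -1.3]
gripper_width: 0.0121
gripper_force: 30.0
```

```bash
python3 -c "
from h import *
q=case('blue',(.588,-.167))
a=np.radians(q[4]-180); go(q[0]/1e3-.082*np.cos(a),q[1]/1e3-.082*np.sin(a),.324,q[4]-180)"
```

```text
blue case [ 588.  -166.    85.2   29.8  108.7] px [252.2 118.1] [230, 82, 45, 73, 1526]
now [ 0.56   -0.0938  0.324 ] [ 1.799e+02 -1.000e-01 -9.220e+01] w 0.0122 t 31.425 -> x -0.0055 y -0.0015 z -0.0000 spin -0.365 (yaw +20.9, j6 -12)
```

Emit:
drive_tool(rows=[{"fingers": -1,"x": -0.005,"y": -0.001,"z": 0,"spin": -0.18},{"fingers": -1,"x": -0.005,"y": -0.001,"z": 0,"spin": -0.35},{"fingers": -1,"x": -0.005,"y": -0.001,"z": 0,"spin": -0.365},{"fingers": -1,"x": -0.005,"y": -0.001,"z": 0,"spin": -0.365}])

```text
time_s: 31.92
tcp_pos: [0.5605, -0.0856, 0.3245]
eef_rot: [180.0, 0.0, -72.4]
contact_force: [0.3, -0.7, -1.3]
gripper_width: 0.0117
gripper_force: 30.0
```

```bash
python3 -c "
from h import *
chk('blue',(.588,-.167))"
```

```text
blue case [ 588.2 -166.4   83.6   29.3  107.8] px [278.4 106.8] [266, 72, 26, 71, 1401]
pred bottom corner x=28,30,32: [[280.4, 177.1], [280.4, 174.7], [280.4, 172.3]] top corner x=30 [280.6 213.7] tab x=14 top [280.7 267.3]
col281 rows 160-200: [110, 112, 111, 113, 116, 119, 118, 108, 283, 334, 388, 434, 440, 440, 444, 444, 436, 442, 435, 440]
row 184 [88, 85, 89, 101, 116, 175, 321, 410, 433, 445, 442, 444, 440, 440, 445, 443, 440, 419, 340, 209, 119, 116, 116, 107, 110, 116]
row 190 [91, 81, 83, 89, 110, 217, 347, 421, 439, 443, 436, 442, 437, 444, 446, 442, 444, 431, 368, 261, 148, 117, 111, 121, 112, 115]
now [ 0.5605 -0.0856  0.3245] [180.    0.  -72.4] w 0.0122 t 31.975 -> x 0.0854 y -0.0019 z 0.1175 spin -0.003 (yaw +0.2, j6 7)
```

Emit:
drive_tool(rows=[{"fingers": -1,"x": 0.043,"y": -0.001,"z": 0,"spin": -0.003},{"fingers": -1,"x": 0.086,"y": -0.002,"z": 0,"spin": -0.003},{"fingers": -1,"x": 0.086,"y": -0.002,"z": 0.05,"spin": -0.003},{"fingers": -1,"x": 0.086,"y": -0.002,"z": 0.1,"spin": -0.003},{"fingers": -1,"x": 0.086,"y": -0.002,"z": 0.117,"spin": -0.003},{"fingers": -1,"x": 0.086,"y": -0.002,"z": 0.117,"spin": -0.003},{"fingers": -1,"x": 0.086,"y": -0.002,"z": 0.117,"spin": -0.003}])

```text
time_s: 32.85
tcp_pos: [0.5902, -0.167, 0.2099]
eef_rot: [-179.8, -0.1, -72.0]
contact_force: [0.3, 0.3, -1.3]
gripper_width: 0.012
gripper_force: 30.0
```

```bash
cat >> h.py <<'E'
def near(col,x,y,yaw):
    go(x,y,.17,yaw); W=V("wrist")
    for b in W.blobs(col,amin=200,smin=90,vmin=40):
        if abs(b[0][0]-281)<25: l=b[2]; print(b[0],b[1],[(rr,np.nonzero(l[rr])[0][[0,-1]].tolist()) for rr in (165,175,185,195,205) if l[rr].any()])
    print("y=0 col at lip ~280.5; lip centre pred",W.px([x,y,.078]).round(1))
E
python3 -c "
from h import *
near('blue',.5882,-.1664,-72.2)"
```

```text
now [ 0.5902 -0.167   0.2099] [-1.798e+02 -1.000e-01 -7.200e+01] w 0.012 t 32.85 -> x -0.0012 y 0.0017 z 0.0399 spin 0.003 (yaw -0.2, j6 16)
[282.3 229.4] [266, 157, 36, 137, 3519] [(165, [270, 295]), (175, [266, 299]), (185, [266, 299]), (195, [267, 299]), (205, [267, 299])]
y=0 col at lip ~280.5; lip centre pred [282.7 206.8]
```

Emit:
drive_tool(rows=[{"fingers": -1,"x": -0.001,"y": 0.0018,"z": 0.0,"spin": 0.0},{"fingers": -1,"x": -0.001,"y": 0.0018,"z": 0.0,"spin": 0.0},{"fingers": -1,"x": -0.001,"y": 0.0018,"z": 0.01,"spin": 0.0},{"fingers": -1,"x": -0.001,"y": 0.0018,"z": 0.02,"spin": 0.0},{"fingers": -1,"x": -0.001,"y": 0.0018,"z": 0.03,"spin": 0.0},{"fingers": -1,"x": -0.001,"y": 0.0018,"z": 0.04,"spin": 0.0},{"fingers": -1,"x": -0.001,"y": 0.0018,"z": 0.04,"spin": 0.0}])

```text
time_s: 33.78
tcp_pos: [0.5865, -0.1665, 0.1664]
eef_rot: [179.9, 0.0, -72.0]
contact_force: [-0.5, -0.1, -1.2]
gripper_width: 0.0117
gripper_force: 30.0
```

Emit:
drive_tool(rows=[{"fingers": -1,"x": 0,"y": 0,"z": 0.013,"spin": 0.0},{"fingers": -1,"x": 0,"y": 0,"z": 0.026,"spin": 0.0},{"fingers": -1,"x": 0,"y": 0,"z": 0.038,"spin": 0.0},{"fingers": -1,"x": 0,"y": 0,"z": 0.038,"spin": 0.0},{"fingers": -1,"x": 0,"y": 0,"z": 0.038,"spin": 0.0},{"fingers": 0,"x": 0,"y": 0,"z": 0.038,"spin": 0.0},{"fingers": 0,"x": 0,"y": 0,"z": 0.038,"spin": 0.0},{"fingers": 0,"x": 0,"y": 0,"z": -0.01,"spin": 0.0},{"fingers": 0,"x": 0,"y": 0,"z": -0.06,"spin": 0.0},{"fingers": 0,"x": 0,"y": 0,"z": -0.12,"spin": 0.0}])

```text
time_s: 35.02
tcp_pos: [0.5862, -0.1665, 0.2888]
eef_rot: [179.9, 0.0, -72.0]
contact_force: [1.2, -0.4, 0.2]
gripper_width: 0.0436
gripper_force: 0.0
```

```bash
python3 -c "
from h import *
home2('blue',.5865,-.1665,107.8);home2('green',.4195,-.2945,99.3); home2('yellow',.573,-.286,100)
go(.582,.1345,.29,-100)"
```

```text
blue scene pred top row home 283.9 10mm high 281.8 seen [283]
blue side pred top row home 263.3 10mm high 260.3 seen [263]
green scene pred top row home 278.0 10mm high 275.9 seen [278]
green side pred top row home 332.6 10mm high 329.6 seen [334]
yellow scene pred top row home 316.5 10mm high 314.6 seen [320]
yellow side pred top row home 303.1 10mm high 300.0 seen [309]
now [ 0.5862 -0.1664  0.2868] [180.   0. -72.] w 0.0437 t 35.325 -> x -0.2876 y -0.0888 z -0.0032 spin 0.488 (yaw -28.0, j6 15)
```

Emit:
drive_tool(rows=[{"fingers": 0,"x": -0.05,"y": -0.015,"z": 0,"spin": 0.1},{"fingers": 0,"x": -0.105,"y": -0.032,"z": 0,"spin": 0.25},{"fingers": 0,"x": -0.16,"y": -0.05,"z": 0,"spin": 0.4},{"fingers": 0,"x": -0.215,"y": -0.066,"z": 0,"spin": 0.488},{"fingers": 0,"x": -0.265,"y": -0.082,"z": 0,"spin": 0.488},{"fingers": 0,"x": -0.2876,"y": -0.0888,"z": 0,"spin": 0.488},{"fingers": 0,"x": -0.2876,"y": -0.0888,"z": 0.0,"spin": 0.488}])

```text
time_s: 36.2
tcp_pos: [0.582, 0.1356, 0.2862]
eef_rot: [179.9, -0.1, -99.9]
contact_force: [1.3, -0.2, -1.0]
gripper_width: 0.0439
gripper_force: 0.0
```

```bash
python3 -c "
from h import *
go(.582,.1345,.216,-100)"
```

```text
now [0.582  0.1356 0.2862] [ 1.799e+02 -1.000e-01 -9.990e+01] w 0.0439 t 36.2 -> x 0.0011 y -0.0001 z 0.0702 spin 0.002 (yaw -0.1, j6 -42)
```

Emit:
drive_tool(rows=[{"fingers": 0,"x": 0.001,"y": 0,"z": 0.035,"spin": 0.0},{"fingers": 0,"x": 0.001,"y": 0,"z": 0.07,"spin": 0.0},{"fingers": 0,"x": 0.001,"y": 0,"z": 0.07,"spin": 0},{"fingers": -1,"x": 0.001,"y": 0,"z": 0.07,"spin": 0},{"fingers": -1,"x": 0.001,"y": 0,"z": 0.07,"spin": 0},{"fingers": -1,"x": 0.001,"y": 0,"z": 0.07,"spin": 0},{"fingers": -1,"x": 0.001,"y": 0,"z": 0.07,"spin": 0},{"fingers": -1,"x": 0.001,"y": 0,"z": 0.07,"spin": -0.1}], newtons=20)

```text
time_s: 37.2
tcp_pos: [0.5815, 0.1336, 0.2184]
eef_rot: [180.0, 0.0, -94.1]
contact_force: [-6.7, 1.5, 5.3]
gripper_width: 0.0138
gripper_force: 20.0
```

```bash
python3 -c "
from h import *
print(sensors.get_state()['contact_force']);go(.582,.1345,.216,-40)"
```

```text
[-6.66749199  1.49972344  5.31278295]
now [0.5815 0.1336 0.2184] [180.    0.  -94.1] w 0.0138 t 37.2 -> x -0.0009 y -0.0005 z 0.0024 spin -0.945 (yaw +54.1, j6 -36)
```

Emit:
drive_tool(rows=[{"fingers": -1,"x": 0,"y": 0,"z": 0,"spin": -0.17},{"fingers": -1,"x": 0,"y": 0,"z": 0,"spin": -0.34},{"fingers": -1,"x": 0,"y": 0,"z": 0,"spin": -0.51},{"fingers": -1,"x": 0,"y": 0,"z": 0,"spin": -0.68},{"fingers": -1,"x": 0,"y": 0,"z": 0,"spin": -0.85},{"fingers": -1,"x": 0,"y": 0,"z": 0,"spin": -0.945},{"fingers": -1,"x": 0,"y": 0,"z": 0,"spin": -0.945},{"fingers": -1,"x": 0,"y": 0,"z": 0,"spin": -0.945}])

```text
time_s: 38.2
tcp_pos: [0.5824, 0.1341, 0.2184]
eef_rot: [-179.9, -0.0, -40.2]
contact_force: [-3.5, 3.9, 7.3]
gripper_width: 0.0139
gripper_force: 20.0
```

Emit:
drive_tool(rows=[{"fingers": 0,"x": 0,"y": 0,"z": 0,"spin": 0},{"fingers": 0,"x": 0,"y": 0,"z": 0,"spin": 0},{"fingers": 0,"x": 0,"y": 0,"z": -0.05,"spin": 0},{"fingers": 0,"x": 0,"y": 0,"z": -0.1,"spin": 0.17},{"fingers": 0,"x": -0.024,"y": 0.041,"z": -0.1,"spin": 0.35},{"fingers": 0,"x": -0.048,"y": 0.082,"z": -0.1,"spin": 0.53},{"fingers": 0,"x": -0.048,"y": 0.082,"z": -0.1,"spin": 0.71},{"fingers": 0,"x": -0.048,"y": 0.082,"z": -0.1,"spin": 0.89},{"fingers": 0,"x": -0.048,"y": 0.082,"z": -0.1,"spin": 1.07},{"fingers": 0,"x": -0.048,"y": 0.082,"z": -0.1,"spin": 1.25}])

```text
time_s: 39.45
tcp_pos: [0.4927, 0.1013, 0.3174]
eef_rot: [180.0, -0.0, -112.1]
contact_force: [-0.1, -0.2, 0.2]
gripper_width: 0.0437
gripper_force: 0.0
```

```bash
python3 -c "
from h import *
go(.493,.1015,.32,-160)"
```

```text
now [0.4927 0.1013 0.3174] [ 180.    -0.  -112.1] w 0.0437 t 39.45 -> x -0.0003 y -0.0002 z -0.0026 spin 0.836 (yaw -47.9, j6 -56)
```

Emit:
drive_tool(rows=[{"fingers": 0,"x": 0,"y": 0,"z": 0,"spin": 0.17},{"fingers": 0,"x": 0,"y": 0,"z": 0,"spin": 0.35},{"fingers": 0,"x": 0,"y": 0,"z": 0,"spin": 0.53},{"fingers": 0,"x": 0,"y": 0,"z": 0,"spin": 0.7},{"fingers": 0,"x": 0,"y": 0,"z": 0,"spin": 0.838},{"fingers": 0,"x": 0,"y": 0,"z": 0,"spin": 0.838}])

```text
time_s: 40.2
tcp_pos: [0.4927, 0.1014, 0.3174]
eef_rot: [-180.0, -0.0, -159.7]
contact_force: [-0.0, -0.4, -0.7]
gripper_width: 0.0442
gripper_force: 0.0
```

```bash
python3 -c "
from h import *
W=tab('red'); case('red',(.458,-.15),W)"
```

```text
now [0.4927 0.1014 0.3174] [-180.    -0.  -159.6] w 0.0435 t 40.25 -> x -0.0003 y -0.0000 z 0.1674 spin 0.007 (yaw -0.4, j6 -104)
[283.5 191.6] [278, 167, 13, 49, 524] tilt 1.3
tab edges expected px [[280.2, 182.9], [280.1, 211.4], [280.3, 161.3]]
red case [ 453.5 -140.2  104.3   35.9   80.1] px [110.3  88.5] [78, 65, 70, 45, 1666]
```

Emit:
drive_tool(rows=[{"fingers": 0,"x": 0,"y": 0.002,"z": 0.05,"spin": 0.007},{"fingers": 0,"x": 0,"y": 0.002,"z": 0.1,"spin": 0.007},{"fingers": 0,"x": 0,"y": 0.002,"z": 0.14,"spin": 0.007},{"fingers": 0,"x": 0,"y": 0.002,"z": 0.168,"spin": 0.007},{"fingers": 0,"x": 0,"y": 0.002,"z": 0.168,"spin": 0.007},{"fingers": -1,"x": 0,"y": 0.002,"z": 0.168,"spin": 0.007},{"fingers": -1,"x": 0,"y": 0.002,"z": 0.168,"spin": 0.007},{"fingers": -1,"x": 0,"y": 0.002,"z": 0.168,"spin": 0.007},{"fingers": -1,"x": 0,"y": 0.002,"z": 0.168,"spin": 0.007}], newtons=30)

```text
time_s: 41.38
tcp_pos: [0.4924, 0.1037, 0.1502]
eef_rot: [180.0, 0.1, -160.1]
contact_force: [-1.9, -0.8, 3.4]
gripper_width: 0.0117
gripper_force: 30.0
```

Emit:
drive_tool(rows=[{"fingers": -1,"x": 0,"y": 0,"z": -0.03,"spin": 0},{"fingers": -1,"x": 0,"y": 0,"z": -0.08,"spin": 0},{"fingers": -1,"x": 0,"y": 0,"z": -0.13,"spin": 0},{"fingers": -1,"x": 0,"y": 0,"z": -0.175,"spin": -0.15},{"fingers": -1,"x": 0.02,"y": -0.04,"z": -0.175,"spin": -0.32},{"fingers": -1,"x": 0.04,"y": -0.08,"z": -0.175,"spin": -0.5},{"fingers": -1,"x": 0.06,"y": -0.12,"z": -0.175,"spin": -0.68},{"fingers": -1,"x": 0.076,"y": -0.154,"z": -0.175,"spin": -0.86},{"fingers": -1,"x": 0.076,"y": -0.154,"z": -0.175,"spin": -1.012},{"fingers": -1,"x": 0.076,"y": -0.154,"z": -0.175,"spin": -1.012}])

```text
time_s: 42.62
tcp_pos: [0.4726, -0.0676, 0.3245]
eef_rot: [180.0, 0.0, -102.3]
contact_force: [0.0, 0.6, -1.4]
gripper_width: 0.0118
gripper_force: 30.0
```

```bash
python3 -c "
from h import *
q=case('red',(.458,-.15))
a=np.radians(q[4]-180); go(q[0]/1e3-.082*np.cos(a),q[1]/1e3-.082*np.sin(a),.324,q[4]-180)"
```

```text
red case [ 454.1 -150.2   84.7   29.1   77.6] px [280.2 106.5] [268, 72, 26, 72, 1330]
now [ 0.4727 -0.0672  0.3245] [ 180.     0.  -102.4] w 0.012 t 42.675 -> x 0.0030 y 0.0003 z 0.0005 spin 0.000 (yaw -0.0, j6 -28)
```

Emit:
drive_tool(rows=[{"fingers": -1,"x": 0.043,"y": 0,"z": 0,"spin": 0},{"fingers": -1,"x": 0.085,"y": 0,"z": 0,"spin": 0},{"fingers": -1,"x": 0.085,"y": 0,"z": 0.05,"spin": 0},{"fingers": -1,"x": 0.085,"y": 0,"z": 0.1,"spin": 0},{"fingers": -1,"x": 0.085,"y": 0,"z": 0.117,"spin": 0},{"fingers": -1,"x": 0.085,"y": 0,"z": 0.117,"spin": 0},{"fingers": -1,"x": 0.085,"y": 0,"z": 0.117,"spin": 0}])

```text
time_s: 43.55
tcp_pos: [0.4559, -0.15, 0.2086]
eef_rot: [-179.9, 0.0, -102.2]
contact_force: [-0.4, 0.9, -1.2]
gripper_width: 0.0116
gripper_force: 30.0
```

```bash
python3 -c "
from h import *
near('red',.4541,-.1502,-102.4)"
```

```text
now [ 0.4559 -0.15    0.2086] [-179.9    0.  -102.2] w 0.0116 t 43.55 -> x 0.0006 y 0.0017 z 0.0386 spin 0.004 (yaw -0.2, j6 -18)
[282.  228.3] [265, 155, 36, 139, 3558] [(165, [266, 299]), (175, [266, 299]), (185, [266, 299]), (195, [266, 299]), (205, [266, 298])]
y=0 col at lip ~280.5; lip centre pred [282.4 204.9]
```

Emit:
drive_tool(rows=[{"fingers": -1,"x": 0.0005,"y": 0.0016,"z": 0.0,"spin": 0.003},{"fingers": -1,"x": 0.0005,"y": 0.0016,"z": 0.0,"spin": 0.003},{"fingers": -1,"x": 0.0005,"y": 0.0016,"z": 0.01,"spin": 0.003},{"fingers": -1,"x": 0.0005,"y": 0.0016,"z": 0.02,"spin": 0.003},{"fingers": -1,"x": 0.0005,"y": 0.0016,"z": 0.03,"spin": 0.003},{"fingers": -1,"x": 0.0005,"y": 0.0016,"z": 0.04,"spin": 0.003},{"fingers": -1,"x": 0.0005,"y": 0.0016,"z": 0.04,"spin": 0.003}])

```text
time_s: 44.48
tcp_pos: [0.4529, -0.1504, 0.1665]
eef_rot: [179.9, -0.0, -102.3]
contact_force: [-0.2, -0.2, -0.2]
gripper_width: 0.012
gripper_force: 30.0
```

Emit:
drive_tool(rows=[{"fingers": -1,"x": 0,"y": 0,"z": 0.013,"spin": 0.0},{"fingers": -1,"x": 0,"y": 0,"z": 0.026,"spin": 0.0},{"fingers": -1,"x": 0,"y": 0,"z": 0.038,"spin": 0.0},{"fingers": -1,"x": 0,"y": 0,"z": 0.038,"spin": 0.0},{"fingers": -1,"x": 0,"y": 0,"z": 0.038,"spin": 0.0},{"fingers": 0,"x": 0,"y": 0,"z": 0.038,"spin": 0.0},{"fingers": 0,"x": 0,"y": 0,"z": 0.038,"spin": 0.0},{"fingers": 0,"x": 0,"y": 0,"z": -0.01,"spin": 0.0},{"fingers": 0,"x": 0,"y": 0,"z": -0.06,"spin": 0.0},{"fingers": 0,"x": 0,"y": 0,"z": -0.12,"spin": 0.0}])

```text
time_s: 45.72
tcp_pos: [0.4527, -0.1504, 0.289]
eef_rot: [179.9, -0.0, -102.3]
contact_force: [1.3, 0.6, -0.4]
gripper_width: 0.0435
gripper_force: 0.0
```

```bash
python3 -c "
from h import *
S=V('scene');D=V('side')
a=cv2.resize(S.img[250:390,120:280],(400,350),interpolation=cv2.INTER_CUBIC); b=cv2.resize(D.img[250:390,260:420],(400,350),interpolation=cv2.INTER_CUBIC)
cv2.imwrite('pics/c2.png',np.hstack([a,b])[...,::-1])
home2('red',.4529,-.1504,77.6)
go(.582,.134,.29,-40)"
```

```text
red scene pred top row home 247.3 10mm high 245.1 seen [247]
red side pred top row home 276.9 10mm high 273.8 seen [276]
now [ 0.4538 -0.1503  0.289 ] [-1.798e+02  1.000e-01 -1.023e+02] w 0.0444 t 45.925 -> x -0.3051 y -0.0645 z -0.0010 spin -1.088 (yaw +62.3, j6 -18)
```

View pics/c2.png

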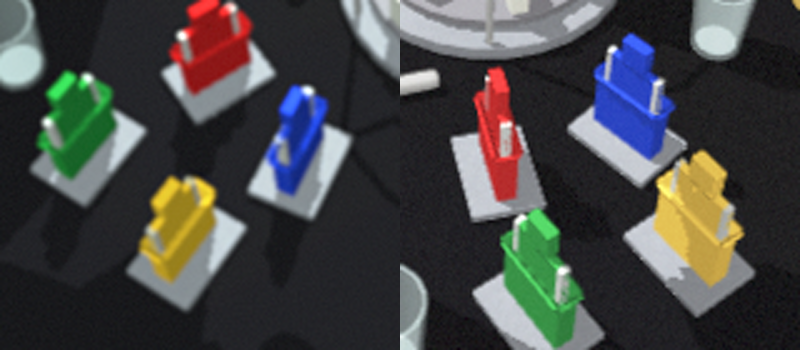

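All four plates are home and all cases are upright; yellow was only nudged aside. Now I turn the shutter to the gap.

Emit:
drive_tool(rows=[{"fingers": 0,"x": -0.03,"y": -0.006,"z": 0,"spin": -0.17},{"fingers": 0,"x": -0.08,"y": -0.017,"z": 0,"spin": -0.34},{"fingers": 0,"x": -0.13,"y": -0.027,"z": 0,"spin": -0.51},{"fingers": 0,"x": -0.18,"y": -0.038,"z": 0,"spin": -0.68},{"fingers": 0,"x": -0.23,"y": -0.048,"z": 0,"spin": -0.85},{"fingers": 0,"x": -0.28,"y": -0.059,"z": 0,"spin": -1.02},{"fingers": 0,"x": -0.305,"y": -0.0645,"z": 0,"spin": -1.088},{"fingers": 0,"x": -0.305,"y": -0.0645,"z": 0,"spin": -1.088}])

```text
time_s: 46.92
tcp_pos: [0.5813, 0.1352, 0.2851]
eef_rot: [179.8, 0.1, -39.9]
contact_force: [-0.5, -0.5, 0.2]
gripper_width: 0.0437
gripper_force: 0.0
```

```bash
python3 -c "
from h import *
go(.582,.134,.217,-40)"
```

```text
now [0.5813 0.1352 0.2851] [ 1.798e+02  1.000e-01 -3.990e+01] w 0.0437 t 46.925 -> x 0.0013 y 0.0005 z 0.0681 spin 0.002 (yaw -0.1, j6 18)
```

Emit:
drive_tool(rows=[{"fingers": 0,"x": 0.001,"y": 0,"z": 0.035,"spin": 0.0},{"fingers": 0,"x": 0.001,"y": 0,"z": 0.068,"spin": 0.0},{"fingers": 0,"x": 0.001,"y": 0,"z": 0.068,"spin": 0},{"fingers": -1,"x": 0.001,"y": 0,"z": 0.068,"spin": 0},{"fingers": -1,"x": 0.001,"y": 0,"z": 0.068,"spin": 0},{"fingers": -1,"x": 0.001,"y": 0,"z": 0.068,"spin": 0},{"fingers": -1,"x": 0.001,"y": 0,"z": 0.068,"spin": 0}], newtons=20)

```text
time_s: 47.8
tcp_pos: [0.5829, 0.1337, 0.2205]
eef_rot: [-179.9, -0.0, -40.0]
contact_force: [1.5, 2.3, 2.7]
gripper_width: 0.0138
gripper_force: 20.0
```

Emit:
drive_tool(rows=[{"fingers": -1,"x": 0,"y": 0,"z": 0,"spin": 0.17},{"fingers": -1,"x": 0,"y": 0,"z": 0,"spin": 0.34},{"fingers": -1,"x": 0,"y": 0,"z": 0,"spin": 0.51},{"fingers": -1,"x": 0,"y": 0,"z": 0,"spin": 0.68},{"fingers": -1,"x": 0,"y": 0,"z": 0,"spin": 0.85},{"fingers": -1,"x": 0,"y": 0,"z": 0,"spin": 1.02},{"fingers": -1,"x": 0,"y": 0,"z": 0,"spin": 1.19},{"fingers": -1,"x": 0,"y": 0,"z": 0,"spin": 1.36},{"fingers": -1,"x": 0,"y": 0,"z": 0,"spin": 1.53},{"fingers": -1,"x": 0,"y": 0,"z": 0,"spin": 1.6}])

```text
time_s: 49.05
tcp_pos: [0.5805, 0.1335, 0.2204]
eef_rot: [179.9, -0.1, -131.9]
contact_force: [-12.4, 5.0, 10.6]
gripper_width: 0.0136
gripper_force: 20.0
```

```bash
python3 -c "
from h import *
go(.582,.134,.217,-160)"
```

```text
now [0.5805 0.1335 0.2204] [ 1.799e+02 -1.000e-01 -1.319e+02] w 0.0136 t 49.05 -> x -0.0014 y -0.0008 z 0.0034 spin 0.491 (yaw -28.1, j6 -73)
```

Emit:
drive_tool(rows=[{"fingers": -1,"x": 0,"y": 0,"z": 0,"spin": 0.16},{"fingers": -1,"x": 0,"y": 0,"z": 0,"spin": 0.33},{"fingers": -1,"x": 0,"y": 0,"z": 0,"spin": 0.491},{"fingers": -1,"x": 0,"y": 0,"z": 0,"spin": 0.491},{"fingers": -1,"x": 0,"y": 0,"z": 0,"spin": 0.491},{"fingers": 0,"x": 0,"y": 0,"z": 0,"spin": 0.491},{"fingers": 0,"x": 0,"y": 0,"z": 0,"spin": 0.491},{"fingers": 0,"x": 0,"y": 0,"z": -0.05,"spin": 0.491},{"fingers": 0,"x": 0,"y": 0,"z": -0.11,"spin": 0.491}])

```text
time_s: 50.18
tcp_pos: [0.5818, 0.1326, 0.3296]
eef_rot: [-180.0, -0.2, -159.8]
contact_force: [2.1, 0.9, 1.5]
gripper_width: 0.043
gripper_force: 0.0
```

```bash
python3 -c "
from h import *
go(.493,.1015,.40,-160)"
```

```text
now [0.5818 0.1326 0.3296] [-180.    -0.2 -159.8] w 0.043 t 50.175 -> x 0.0941 y 0.0015 z -0.0704 spin 0.003 (yaw -0.2, j6 -101)
```

Emit:
drive_tool(rows=[{"fingers": 0,"x": 0.03,"y": 0.001,"z": -0.035,"spin": 0.003},{"fingers": 0,"x": 0.06,"y": 0.001,"z": -0.07,"spin": 0.003},{"fingers": 0,"x": 0.06,"y": 0.001,"z": -0.07,"spin": 0.003},{"fingers": 0,"x": 0.06,"y": 0.001,"z": -0.07,"spin": 0.003}])

```text
time_s: 50.68
tcp_pos: [0.5255, 0.1133, 0.3993]
eef_rot: [180.0, 0.0, -160.0]
contact_force: [0.0, -0.2, 0.1]
gripper_width: 0.0439
gripper_force: 0.0
```

```bash
python3 -c "
from h import *
W=V('wrist'); print(W.st['tcp_pos'],W.st['eef_rot']); W.save('fin.png',(130,70,430,295),2.6)"
```

```text
[0.52550361 0.11326944 0.39930795] [ 1.79981527e+02  4.67340299e-03 -1.59987561e+02]
```

View pics/fin.png

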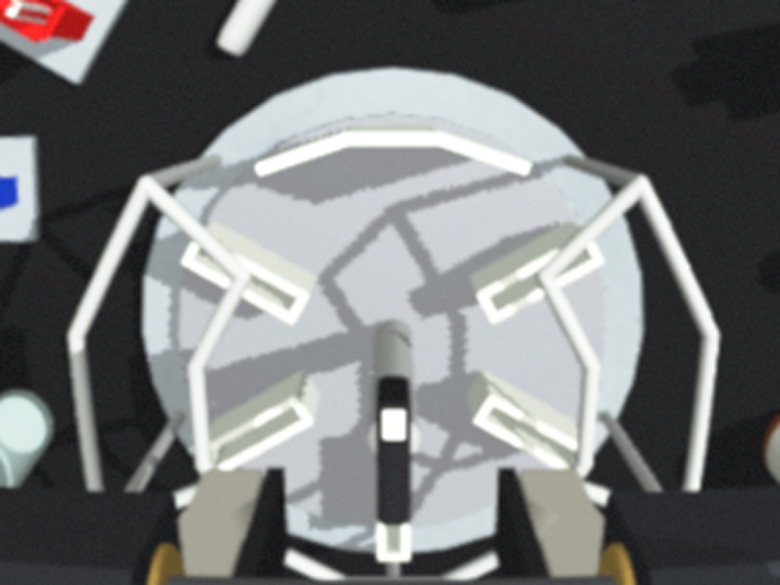

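The shutter ends at (256,169) and (530,169) have their middle at 393. The guard ends at (147,182) and (643,180) have theirs at 395, with the same tilt, so the gap is squarely closed. The pockets are empty and nothing touches the robot, so I'm handing in.

```bash
python3 -c "
from plant import r
print(r.close_job())"
```

```text
the job is handed in; nothing more can be done
None
```

The job is handed in: all four plates are home in their own-colour cases, which stand upright, the shutter squarely closes the gap, and the arm touched none of the beakers, bottle, jar or spatula; the yellow case was knocked about 2.5 cm aside mid-run, with its plate still home.

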